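# Load, lock and start the tube mixer

### The arm

A 6-joint arm with a two-finger parallel gripper is mounted at the origin on the work surface. World frame = base frame: x ahead of the robot, y to its left, z up, the work surface at z = 0. Lengths are in mm, angles in rad, forces in N, time in s.
With the tool pointing down it reaches from about 275 to 875 mm from the base axis. Payload 12.5 kg.
Tool frame: the origin (TCP) lies midway between the tips of the shut fingers; the grasp point (between the pads) lies 19 mm behind it (r.grasp_offset is the distance from the TCP to the grasp point, in mm); z points along the fingers, y is the line along which they close (so a half turn about z gives the same grasp; the last joint's range is limited). The gripper opens to 85 mm and grips with 20 to 120 N. Pads are 22 mm wide; open, the fingers measure 114 mm over their backs; the gripper's body (76 mm by 85 mm) begins 54 mm behind the grasp point. The pads swing forward as they close: fully open they stand 13 mm farther back than shut.
Start: joints at [-0.085, 0.351, 1.652, -0, 1.139, -0.085], TCP at [549.986, 0.027, 231.29] pointing down, gripper open.
Joint ranges: [-2.75, 2.75], [-0.79, 2.1], [0.01, 2.65], [-1.57, 4.71], [0.07, 3.14], [-2.87, 2.87]. Speed limits (rad/s): [2.22, 2.22, 2.79, 3.14, 3.14, 3.14].

### API

Orientations are given as a unit quaternion [w, x, y, z].
In Python, from workcell import r gives the robot as it stands.
- The arm moves only by the tool servo_tool, never from a script. Its argument "plan" is a list of rows, each an object with "offset": the shift along the tool's x, y, z in cm, a list of three; "yaw": the turn about the tool's z in rad. In form: [{"offset": [tx, ty, tz], "yaw": yaw}, ...]. A call has 1 to 12 rows; each row is the pose to reach, as a shift and turn from the pose commanded when the call began, along the tool's axes at that moment; what a row does not reach only later rows make up. A row lasts 1/10 s, in which the tool goes at most 50 mm and 8.59 degrees, less where a joint would pass 70% of its speed; a pose out of reach is approached as far as the arm can. A call with a gripper value outside its range is refused whole. "fingers" is the closure, from -1 (fully open) to 1 (shut), set as the call begins (left out, the last holds). The fingers move at their own pace and stop on an object; "grip_force" is the grip in N (left out, the last holds). Time passes only in rows, so rows that repeat a pose let the fingers close. It gives the time, the measured TCP pose, the force, the opening and the grip force at its end, in the units of the state.
- r.state(): the state, without advancing time (a new reading comes with each control period).
- r.capture(name): name is "scene" or "side" or "wrist"; returns a dict with "img" (480x640x3 uint8, red, green, blue), "range_z" (480x640 float32, mm along the optical axis (not along the pixel's ray), 0 where there is no reading), "intrinsics" (3x3 intrinsics, pixels), "origin" and "attitude" of the camera in the world. Camera axes: x right, y up, looking along -z (the intrinsics and any distortion apply to the point x, -y, -z); pixel columns grow to the right and rows downward; lengths in mm; the calibration is good to about 2 mm. A picture is of the moment at which its call begins.
- r.job_done(): hands the job in; it is judged then, once.
The state is a dict: "clock": time; "qpos": joint angles; "qd": joint speeds; "joint_torque": joint torques, N m; "eef_pos": TCP position; "orientation": TCP orientation; "contact_force": force on the tool from outside, world axes, zero at the start; "wrist_torque": the same for the moment, N m; "grip_width": finger opening in mm; "finger_force": force on a finger pad.
Only numpy, scipy, OpenCV 4.12 (cv2) and the standard library are available. Lean on these libraries where they do the work, as an engineer would, in place of code of your own. Each camera call takes 0.05 s, during which the arm holds its last target. There are 200 camera calls.

### The job

Get the tube mixer running: swing its keeper bar wide open, clear of the deck, and fit every white rack block on the counter into the pockets of the mixer's deck, each turned the way round in which it drops in flush with the deck frame. Then swing the keeper bar shut over the blocks until it snaps home in its catch, and only then push the knob fully down and turn it clockwise to its stop, and let it spring up. Leave the tube rack, the marker and the jar where they are.

Things in the scene. Friction and masses are not known exactly. Their poses are not given: they have to be found in the camera images.
- block1_mid (a point): White rack block, a jigsaw piece 60 mm square, 16 mm thick, about 110 g, with a lifting fin on top: 12 mm thick, 44 mm long, 30 mm high (46 mm in all), running through the centre along the block's (+x,+y) diagonal, 45 deg from its x axis. This point: its centre, 23 mm above its underside; axes the block's. Blocks are all alike; any block fits any pocket; an absent one is not needed.
- block2_mid (a point): White rack block like block1, same point. Its edges: T-shaped tabs stick out about 16 mm from the -x edge (at y = 7 mm) and the +y edge (middle); a T-shaped socket lies in the -y edge (at x = 7 mm); a plain notch 17 mm wide and 9.5 mm deep lies in the +x edge (at y = 15 mm).
- block3_mid (a point): White rack block like block1, same point.
- block4_mid (a point): White rack block like block1, same point.
- pocket1 (a point): One of four pockets (2 x 2, 64 mm pitch) in the deck of the grey tube mixer, a square recess 16 mm deep, floor 56 mm and frame top 72 mm above the table. This point is where a block's _mid point lies when the block is home, 23 mm above the floor, with its x, y, z axes along the block's: the one way round that fits. The mixer is fixed but stands differently each time.
- pocket2 (a point): Pocket as pocket1, turned 90 deg counter-clockwise from it about the deck's centre (the pockets form a pinwheel; all fins point to the centre). Blocks go straight down, in any order, clearance 1.5 mm a side in the frame, 2 to 3 mm between blocks: +y tab into a T slot in the frame, +x notch over a 14 mm key of the frame, -x tab into the next block's socket.
- pocket3 (a point): Pocket as pocket1, turned 180 deg from it.
- pocket4 (a point): Pocket as pocket1, turned 270 deg counter-clockwise from it.
- keeper (a joint): Angle of the steel keeper bar, rad: 0 shut, lying across the deck's middle over the fins' inner ends; grows as it swings open (counter-clockwise from above), to 2.0. Level, underside 105 mm above the table, 3 mm over the fins of blocks that are home. At first it stands part open, over the deck. Stays where left. Near 0.08 rad its tip meets a sprung ball (about 6 N at the tip), rides over it and snaps in behind it, to 0.
- keeper_grip (a point): Half-way up the keeper bar's handle: an upright black round post 14 mm in diameter and 36 mm high standing on the bar (foot 115 mm, top 151 mm above the table), 195 mm from the pivot. The x axis points along the bar away from the pivot.
- keeper_hinge (a point): On the upright pivot axis of the keeper bar, at the height of keeper_grip; the pivot stands on the robot's side of the deck. The x axis points along the bar.
- knob_press (a joint): How far the black knob is pushed down, m: 0 up, 0.007 fully down. A spring holds it up (4.4 N at rest, 8.3 N fully down).
- knob_turn (a joint): Turn of the knob, rad: 0 off, grows clockwise seen from above, 1.2 = run (its stop). A gate blocks it at off until it is pushed down by 4.5 mm or more; beyond about 0.9 rad it is free of the gate and springs up when let go. Light friction keeps its angle.
- knob_grip (a point): On the knob's upright axis, half-way up its grip: a bar 16 mm thick, 28 mm high, 44 mm long along this point's x axis (which turns with the knob), on a round skirt 48 mm across. The point is 14 mm above the skirt's upper face and 14 mm below the grip's top. On the mixer's panel on the robot's side, right of the keeper's pivot.
- tube_rack: Bystander: white foam rack 80 x 100 mm with yellow-capped tubes, 104 mm high; origin at the centre of its underside.
- marker: Bystander: black marker pen lying on the counter, 130 mm long along x, 14 mm thick.
- gel_jar: Bystander: small jar, 56 mm in diameter and 60 mm high.
Mind the look-alikes: they are no part of the job. Leave any black or orange look-alike of the part that bears block3_mid alone.

How it is judged (in metres and radians):
On the way, in this order (a step that is already met when the one before it is completed fails the run):
1. every block is home in a pocket while the keeper bar is open (angle between each of block1_mid, block2_mid, block3_mid, block4_mid's own z axis and vertical below 0.06 rad and ((distance between block1_mid and pocket1 below 0.005 m and angle between the x axis of block1_mid and the x axis of pocket1, either way round below 0.1 rad) or (distance between block1_mid and pocket2 below 0.005 m and angle between the x axis of block1_mid and the x axis of pocket2, either way round below 0.1 rad) or (distance between block1_mid and pocket3 below 0.005 m and angle between the x axis of block1_mid and the x axis of pocket3, either way round below 0.1 rad) or (distance between block1_mid and pocket4 below 0.005 m and angle between the x axis of block1_mid and the x axis of pocket4, either way round below 0.1 rad)) and ((distance between block2_mid and pocket1 below 0.005 m and angle between the x axis of block2_mid and the x axis of pocket1, either way round below 0.1 rad) or (distance between block2_mid and pocket2 below 0.005 m and angle between the x axis of block2_mid and the x axis of pocket2, either way round below 0.1 rad) or (distance between block2_mid and pocket3 below 0.005 m and angle between the x axis of block2_mid and the x axis of pocket3, either way round below 0.1 rad) or (distance between block2_mid and pocket4 below 0.005 m and angle between the x axis of block2_mid and the x axis of pocket4, either way round below 0.1 rad)) and ((distance between block3_mid and pocket1 below 0.005 m and angle between the x axis of block3_mid and the x axis of pocket1, either way round below 0.1 rad) or (distance between block3_mid and pocket2 below 0.005 m and angle between the x axis of block3_mid and the x axis of pocket2, either way round below 0.1 rad) or (distance between block3_mid and pocket3 below 0.005 m and angle between the x axis of block3_mid and the x axis of pocket3, either way round below 0.1 rad) or (distance between block3_mid and pocket4 below 0.005 m and angle between the x axis of block3_mid and the x axis of pocket4, either way round below 0.1 rad)) and ((distance between block4_mid and pocket1 below 0.005 m and angle between the x axis of block4_mid and the x axis of pocket1, either way round below 0.1 rad) or (distance between block4_mid and pocket2 below 0.005 m and angle between the x axis of block4_mid and the x axis of pocket2, either way round below 0.1 rad) or (distance between block4_mid and pocket3 below 0.005 m and angle between the x axis of block4_mid and the x axis of pocket3, either way round below 0.1 rad) or (distance between block4_mid and pocket4 below 0.005 m and angle between the x axis of block4_mid and the x axis of pocket4, either way round below 0.1 rad)) and value of joint keeper above 0.5 rad), for 0.2 s.
2. the keeper bar is shut and snapped in (value of joint keeper below 0.02 rad and value of joint knob_turn below 0.2 rad), for 0.2 s.
3. the knob is pushed down (value of joint keeper below 0.02 rad and value of joint knob_press above 0.005 m and value of joint knob_turn below 0.6 rad).
4. the knob is turned to its stop and has sprung up (value of joint keeper below 0.02 rad and value of joint knob_turn above 1.08 rad and value of joint knob_press below 0.0015 m), for 0.2 s.
At the end, for the whole second after the job is handed in: Every block present lies home in a pocket (its centre within 5 mm of the pocket's point, turned the right way round within 0.1 rad, level within 0.06 rad); the keeper bar is snapped shut (under 0.02 rad); the knob is turned past 1.08 rad, to its stop, and is up (within 1.5 mm) (all of step 4 and angle between each of block1_mid, block2_mid, block3_mid, block4_mid's own z axis and vertical below 0.06 rad and ((distance between block1_mid and pocket1 below 0.005 m and angle between the x axis of block1_mid and the x axis of pocket1, either way round below 0.1 rad) or (distance between block1_mid and pocket2 below 0.005 m and angle between the x axis of block1_mid and the x axis of pocket2, either way round below 0.1 rad) or (distance between block1_mid and pocket3 below 0.005 m and angle between the x axis of block1_mid and the x axis of pocket3, either way round below 0.1 rad) or (distance between block1_mid and pocket4 below 0.005 m and angle between the x axis of block1_mid and the x axis of pocket4, either way round below 0.1 rad)) and ((distance between block2_mid and pocket1 below 0.005 m and angle between the x axis of block2_mid and the x axis of pocket1, either way round below 0.1 rad) or (distance between block2_mid and pocket2 below 0.005 m and angle between the x axis of block2_mid and the x axis of pocket2, either way round below 0.1 rad) or (distance between block2_mid and pocket3 below 0.005 m and angle between the x axis of block2_mid and the x axis of pocket3, either way round below 0.1 rad) or (distance between block2_mid and pocket4 below 0.005 m and angle between the x axis of block2_mid and the x axis of pocket4, either way round below 0.1 rad)) and ((distance between block3_mid and pocket1 below 0.005 m and angle between the x axis of block3_mid and the x axis of pocket1, either way round below 0.1 rad) or (distance between block3_mid and pocket2 below 0.005 m and angle between the x axis of block3_mid and the x axis of pocket2, either way round below 0.1 rad) or (distance between block3_mid and pocket3 below 0.005 m and angle between the x axis of block3_mid and the x axis of pocket3, either way round below 0.1 rad) or (distance between block3_mid and pocket4 below 0.005 m and angle between the x axis of block3_mid and the x axis of pocket4, either way round below 0.1 rad)) and ((distance between block4_mid and pocket1 below 0.005 m and angle between the x axis of block4_mid and the x axis of pocket1, either way round below 0.1 rad) or (distance between block4_mid and pocket2 below 0.005 m and angle between the x axis of block4_mid and the x axis of pocket2, either way round below 0.1 rad) or (distance between block4_mid and pocket3 below 0.005 m and angle between the x axis of block4_mid and the x axis of pocket3, either way round below 0.1 rad) or (distance between block4_mid and pocket4 below 0.005 m and angle between the x axis of block4_mid and the x axis of pocket4, either way round below 0.1 rad))); the robot touches nothing.
It fails at once if the tube rack is pushed away (distance of tube_rack from where it was at the start of the episode above 0.04 m).
It fails at once if the marker is pushed away (distance of marker from where it was at the start of the episode above 0.04 m).
It fails at once if the jar is pushed away (distance of gel_jar from where it was at the start of the episode above 0.04 m).
Of block1, block2, block3, block4 only 3 to 4 are there at a start; the rules pass over those that are not, and their reading is None.
At some moment in a run one of block1, block2, block3, block4 may be knocked a few centimetres aside while the robot is not near it.
Once in a run the grip may slacken for a moment while it holds something.
It also fails if it takes over 210 s, if anything falls off the work surface, if the arm or the gripper's body presses on something with over 40 N, if the wrist force passes 120 N, or if a joint passes its speed limit or range.

## Working session

There is one attempt and no reset: what is moved stays moved. The work goes in short steps, Python scripts to look and compute and a tool call to move; the robot and the scene stay as the last step left them, time stands still between calls to the robot, and variables do not carry over. Pictures are saved under pics/ and viewed, at most 14 in all, crops included, and the job is handed in when it is done.

Besides the shell and the picture viewer there is one more tool, called after "Request:" as name(argument=value, ...), one argument or row to a line, values as JSON. servo_tool: Moves the arm, as the interface text tells. Its arguments: {"type":"object","properties":{"plan":{"type":"array","items":{"type":"object","properties":{"offset":{"type":"array","items":{"type":"number"}},"yaw":{"type":"number"}}}},"fingers":{"type":"number"},"grip_force":{"type":"number"}},"required":["plan"]}

```bash
ls; mkdir -p pics; cat > h.py <<'E'
import numpy as np, cv2
from scipy.spatial.transform import Rotation as R
from workcell import r
def rot(a):
    a=np.array(a,float)
    return a if a.shape==(3,3) else R.from_quat(a[[1,2,3,0]]).as_matrix()
def cap(n,save=None):
    c=r.capture(n); c['R']=rot(c['attitude']); c['o']=np.array(c['origin'],float); c['K']=np.array(c['intrinsics'])
    np.savez('last_%s.npz'%n,**{k:c[k] for k in('img','range_z','R','o','K')})
    if save: cv2.imwrite('pics/'+save,c['img'][:,:,::-1])
    return c
def load(n): return dict(np.load('last_%s.npz'%n))
def cloud(c):
    v,u=np.mgrid[0:480,0:640]; K=c['K']; z=c['range_z']
    p=np.stack([(u-K[0,2])/K[0,0]*z,-(v-K[1,2])/K[1,1]*z,-z],-1)
    return p@c['R'].T+c['o']
def onplane(c,uv,h):
    uv=np.atleast_2d(uv).astype(float);K=c['K']
    d=np.stack([(uv[:,0]-K[0,2])/K[0,0],-(uv[:,1]-K[1,2])/K[1,1],-np.ones(len(uv))],-1)@c['R'].T
    return c['o']+d*((h-c['o'][2])/d[:,2])[:,None]
def proj(c,P):
    p=(np.atleast_2d(P)-c['o'])@c['R'];K=c['K']
    return np.stack([K[0,0]*p[:,0]/-p[:,2]+K[0,2],K[1,1]*-p[:,1]/-p[:,2]+K[1,2]],-1)
def st():
    s=r.state();Rm=rot(s['orientation'])
    print('t %.2f'%s['clock'],'tcp',np.round(s['eef_pos'],1),'x-axis yaw %.3f'%np.arctan2(Rm[1,0],Rm[0,0]),'zdown',np.round(Rm[:,2],3),'F',np.round(s['contact_force'],1),'w',s['grip_width'],'ff',s['finger_force'],'q6 %.2f'%s['qpos'][5])
    return s
E
python3 - <<'E'
from h import *
st()
for n in('scene','side','wrist'):
    c=cap(n,n+'0.png'); print(n,c['o'],c['R'].round(2).tolist(),c['K'].tolist(),[k for k in c])
E
```

```text
pics
t 0.00 tcp [5.497e+02 1.000e-01 2.308e+02] x-axis yaw 1.571 zdown [-0.001  0.    -1.   ] F [ 0.1 -0.5 -0.6] w 85.1729183853699 ff 0.0 q6 -0.08
scene [1094.58708243   14.33866477  810.53287744] [[-0.3, -0.75, 0.58], [0.95, -0.23, 0.2], [-0.01, 0.62, 0.79]] [[437.8198119850985, 0.0, 317.2553183801238], [0.0, 437.8198119850985, 235.8236330164254], [0.0, 0.0, 1.0]] ['img', 'range_z', 'intrinsics', 'origin', 'attitude', 'R', 'o', 'K']
side [ 442.35698627 -992.39359155  635.07803164] [[0.99, 0.06, -0.12], [-0.13, 0.54, -0.83], [0.02, 0.84, 0.55]] [[460.7870787702485, 0.0, 321.79356399165704], [0.0, 460.7870787702485, 244.21517749141535], [0.0, 0.0, 1.0]] ['img', 'range_z', 'intrinsics', 'origin', 'attitude', 'R', 'o', 'K']
wrist [549.33699823  64.4362741  374.84611364] [[1.0, -0.0, 0.0], [-0.0, 0.97, 0.26], [-0.0, -0.26, 0.97]] [[389.0306789299076, 0.0, 321.1069007653105], [0.0, 389.0306789299076, 240.7254345173425], [0.0, 0.0, 1.0]] ['img', 'range_z', 'intrinsics', 'origin', 'attitude', 'R', 'o', 'K']
```

View pics/scene0.png

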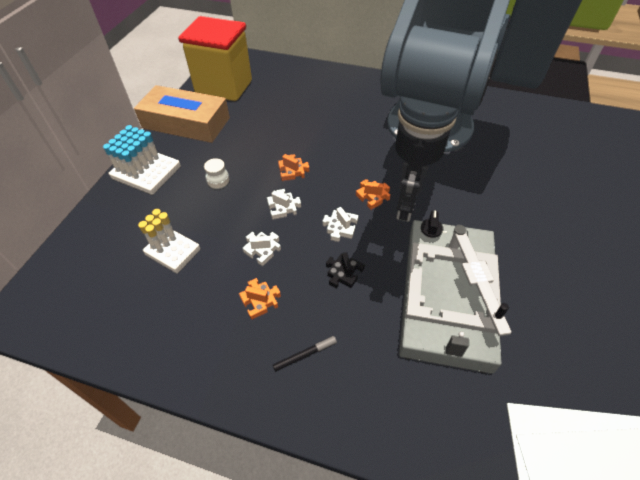

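View pics/side0.png

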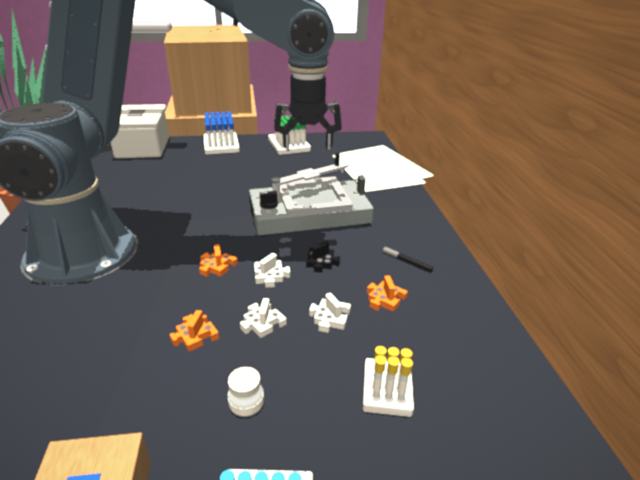

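The scene picture shows three white blocks at about (284,203), (341,223) and (262,245). Orange look-alikes are at (293,167), (374,193) and (260,297), and a black one at (345,268). The mixer is at (455,290) with its bar part open across the deck, handle at (501,311) and knob at (433,222). The side view also shows just three white blocks, at (271,270), (263,317) and (330,312). These three are the ones I want, since the rest are orange or black. The white tube rack, jar and tubes aren't jigsaw blocks.

```bash
python3 - <<'E'
from h import *
c=load('scene');P=cloud(c)
for n,(u,v) in dict(w1=(284,203),w2=(341,223),w3=(262,245),hand=(501,311),knob=(433,222),pivot=(461,232),catch=(458,345),mix=(417,300),jar=(216,175),rack=(170,250),mark=(305,353),black=(345,268)).items():
    w=P[v-6:v+7,u-6:u+7].reshape(-1,3); w=w[w[:,2]>-20]
    print(n,P[v,u].round(0),w.mean(0).round(0),'max z',w[:,2].max().round(0))
for n in('scene','side'):
  c=load(n);P=cloud(c);im=c['img'].astype(int)
  m=(im.min(-1)>110)&(im.max(-1)-im.min(-1)<40)&(P[...,2]>3)&(P[...,2]<60)&(P[...,0]>300)&(P[...,1]<150)
  k,l,s,ce=cv2.connectedComponentsWithStats(m.astype(np.uint8))
  for i in range(1,k):
    if s[i,4]>150:
      q=P[l==i]; print(n,ce[i].round(),s[i,4],'mean',q.mean(0).round(),'fin top',q[q[:,2]>38].mean(0).round() if (q[:,2]>38).any() else '', q[:,2].max().round())
# mixer extent
c=load('scene');P=cloud(c); m=(P[...,2]>66)&(P[...,2]<78)&(P[...,1]>60)&(P[...,0]>300)
q=P[m];print(len(q),q.min(0),q.max(0), cv2.minAreaRect(q[:,:2].astype(np.float32)))
E
```

```text
w1 [ 442. -288.   29.] [ 445. -286.   32.] max z 811.0
w2 [ 453. -142.   16.] [ 462. -139.   28.] max z 811.0
w3 [ 574. -292.   26.] [ 582. -287.   38.] max z 811.0
hand [661. 196. 141.] [647. 202. 118.] max z 154.0
knob [471.  58. 111.] [456.  59.  94.] max z 113.0
pivot [488. 115. 119.] [484. 116. 114.] max z 811.0
catch [723. 141.  99.] [726. 140. 104.] max z 811.0
mix [641.  60.  74.] [639.  60.  71.] max z 76.0
jar [ 420. -474.   49.] [ 416. -477.   45.] max z 65.0
rack [ 645. -485.   23.] [ 645. -485.   23.] max z 32.0
mark [ 782. -120.   14.] [ 779. -122.    8.] max z 18.0
black [582. -97.  30.] [584. -96.  34.] max z 811.0
scene [146. 171.] 1631 mean [ 440. -670.   26.] fin top [ 438. -692.   48.] 60.0
scene [217. 177.] 368 mean [ 413. -479.   35.] fin top [ 410. -479.   52.] 60.0
scene [283. 203.] 606 mean [ 437. -294.   22.] fin top [ 436. -298.   45.] 50.0
scene [340. 223.] 677 mean [ 458. -143.   20.] fin top [ 450. -138.   45.] 49.0
scene [442. 237.] 330 mean [459.  86.  56.] fin top [459.  86.  56.] 59.0
scene [171. 250.] 1368 mean [ 644. -481.   25.] fin top [ 637. -50
[... 274 characters left out ...]
62.  66.  54.] fin top [562.  66.  54.] 60.0
side [313. 198.] 480 mean [580. 118.  54.] fin top [580. 118.  54.] 60.0
side [270. 270.] 696 mean [ 449. -153.   19.] fin top [ 445. -143.   43.] 46.0
side [329. 313.] 908 mean [ 561. -307.   19.] fin top [ 569. -301.   43.] 46.0
side [261. 318.] 919 mean [ 427. -307.   18.] fin top [ 432. -304.   44.] 47.0
side [386. 393.] 1885 mean [ 624. -515.   24.] fin top [ 625. -522.   49.] 60.0
side [244. 392.] 1400 mean [ 397. -502.   42.] fin top [ 397. -496.   56.] 60.0
1963 [466.99079873  60.0432277   66.00560644] [725.74718806 211.48030269  77.88467433] ((596.3790893554688, 135.76405334472656), (151.4349365234375, 258.73974609375), 89.98065948486328)
```

Request:
servo_tool(
  plan=[
    {"offset": [0,0,-5],"yaw": 0},
    {"offset": [4,1,-9],"yaw": 0},
    {"offset": [8,2,-12],"yaw": 0},
    {"offset": [12,4,-12],"yaw": 0},
    {"offset": [16,5,-12],"yaw": 0},
    {"offset": [18,5,-12],"yaw": 0},
    {"offset": [18,5,-12],"yaw": 0},
    {"offset": [18,5,-12],"yaw": 0},
  ],
)

```text
clock: 0.95
eef_pos: [599.8, 179.8, 350.9]
orientation: [-0.0, 0.707, 0.707, -0.0]
contact_force: [-0.4, -0.3, -0.9]
grip_width: 85.3
finger_force: 0.0
```

```bash
python3 - <<'E'
from h import *
st();c=cap('wrist','w1.png');P=cloud(c)
for lo,hi in((5,30),(40,60),(62,80),(95,108),(109,122),(140,158)):
    m=(P[...,2]>lo)&(P[...,2]<hi)&(P[...,1]>0);print(lo,hi,m.sum(),np.median(P[m],0).round(1) if m.any() else'')
E
```

```text
t 0.95 tcp [599.8 179.8 350.9] x-axis yaw 1.571 zdown [-0.001 -0.    -1.   ] F [-0.4 -0.3 -0.9] w 85.26280845778557 ff 0.0 q6 0.22
5 30 15215 [853.  344.4   6.3]
40 60 21090 [579.7 124.1  57.2]
62 80 9498 [574.  127.7  73.2]
95 108 675 [709.2 140.9 104.7]
109 122 6219 [571.6 159.2 116.3]
140 158 217 [652.8 197.9 152. ]
```

View pics/w1.png

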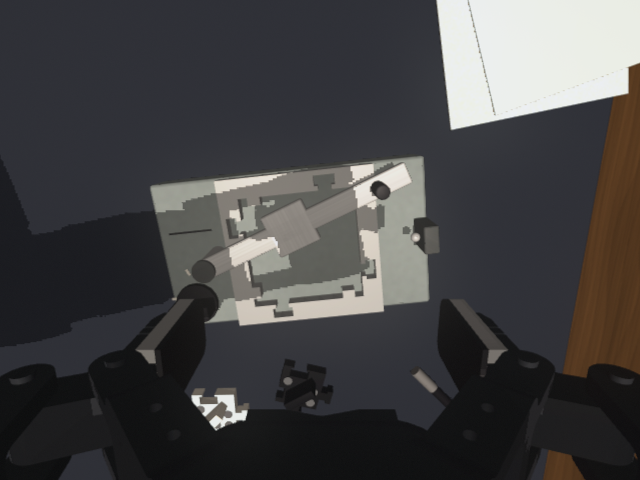

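Wrist view: the handle post is at (380,190), pivot at (204,270), knob at (199,302) and catch ball at (417,237). The deck is turned about 6°, and the bar stands about 0.35 rad open.

```bash
python3 - <<'E'
from h import *
c=load('wrist');P=cloud(c)
for n,m in dict(hand=(P[...,2]>143)&(P[...,2]<158)).items():
    q=P[m];print(n,len(q),cv2.minEnclosingCircle(q[:,:2].astype(np.float32)),q[:,2].mean())
im=c['img']
for (u,v),h in (((380,188),151),((204,269),120)): print(P[v,u].round(1),onplane(c,(u,v),P[v,u,2]).round(1))
g=cv2.cvtColor(im,cv2.COLOR_RGB2GRAY)
for (u,v,r_,h) in((204,270,16,0),(199,302,24,0)):
    w=P[v-r_:v+r_,u-r_:u+r_].reshape(-1,3); 
    for lo,hi in((78,95),(95,108),(108,114),(114,120),(120,130),(130,150)):
        q=w[(w[:,2]>lo)&(w[:,2]<hi)]
        if len(q)>20: print((u,v),lo,hi,len(q),cv2.minEnclosingCircle(q[:,:2].astype(np.float32)),q.mean(0).round(1))
E
```

```text
hand 206 ((653.4418334960938, 197.3854522705078), 6.914154529571533) 151.5169207846513
[650.9 200.5 152.2] [[650.9 200.5 152.2]]
[479.9 114.  120. ] [[479.9 114.  120. ]]
(204, 270) 78 95 41 ((463.2622375488281, 101.29365539550781), 25.24739646911621) [460.8  88.5  82.8]
(204, 270) 114 120 345 ((482.8353271484375, 115.78028869628906), 17.72801971435547) [484.5 116.1 117.8]
(204, 270) 120 130 258 ((479.0158996582031, 111.52804565429688), 11.959500312805176) [479.  111.7 120.7]
(199, 302) 78 95 602 ((456.8836669921875, 59.274566650390625), 23.9090633392334) [460.9  70.2  83.7]
(199, 302) 95 108 85 ((473.2293701171875, 60.96661376953125), 8.743475914001465) [476.1  64.2 101.5]
(199, 302) 108 114 77 ((475.9797058105469, 61.31399917602539), 7.621135711669922) [475.8  61.2 110.9]
(199, 302) 114 120 23 ((477.83843994140625, 103.95761108398438), 7.316097259521484) [478.4 102.1 119.4]
(199, 302) 120 130 46 ((478.72149658203125, 104.38885498046875), 8.828259468078613) [479.  102.8 120.6]
```

Request:
servo_tool(
  plan=[
    {"offset": [1.8,5.4,4],"yaw": 0},
    {"offset": [1.8,5.4,9],"yaw": 0},
    {"offset": [1.8,5.4,14],"yaw": 0},
    {"offset": [1.8,5.4,18],"yaw": 0},
    {"offset": [1.8,5.4,21],"yaw": 0},
    {"offset": [1.8,5.4,23],"yaw": 0},
    {"offset": [1.8,5.4,23],"yaw": 0},
    {"offset": [1.8,5.4,23],"yaw": 0},
  ],
)

```text
clock: 1.8
eef_pos: [654.5, 197.2, 122.3]
orientation: [0.0, 0.707, 0.707, 0.0]
contact_force: [0.1, -0.2, 1.1]
grip_width: 85.2
finger_force: 0.0
```

Request:
servo_tool(
  plan=[
    {"offset": [0,0,0],"yaw": 0},
    {"offset": [0,0,0],"yaw": 0},
    {"offset": [0,0,0],"yaw": 0},
    {"offset": [0,0,0],"yaw": 0},
    {"offset": [0,0,0],"yaw": 0},
    {"offset": [0,0,0],"yaw": 0},
    {"offset": [0,0,0],"yaw": 0},
    {"offset": [0,0,0],"yaw": 0},
  ],
  fingers=1,
  grip_force=25,
)

```text
clock: 2.6
eef_pos: [654.0, 198.1, 121.6]
orientation: [0.0, 0.707, 0.707, 0.0]
contact_force: [-1.6, -0.1, 4.0]
grip_width: 13.3
finger_force: 26.0
```

Request:
servo_tool(
  plan=[
    {"offset": [1.4,-0.8,0],"yaw": 0},
    {"offset": [2.85,-1.7,0],"yaw": 0},
    {"offset": [4.2,-2.8,0],"yaw": 0},
    {"offset": [5.4,-3.95,0],"yaw": 0},
    {"offset": [7.5,-6.6,0],"yaw": 0},
    {"offset": [9.2,-9.5,0],"yaw": 0},
    {"offset": [10.3,-12.7,0],"yaw": 0},
    {"offset": [10.8,-16.1,0],"yaw": 0},
    {"offset": [10.75,-19.5,0],"yaw": 0},
    {"offset": [10.3,-22.1,0],"yaw": 0},
    {"offset": [9.7,-24.1,0],"yaw": 0},
    {"offset": [9.7,-24.1,0],"yaw": 0},
  ],
)

```text
clock: 3.8
eef_pos: [409.7, 295.7, 121.5]
orientation: [-0.001, 0.706, 0.708, -0.0]
contact_force: [-1.7, 5.0, -2.3]
grip_width: 12.8
finger_force: 25.8
```

Request:
servo_tool(
  plan=[
    {"offset": [0,0,0],"yaw": 0},
    {"offset": [0,0,0],"yaw": 0},
    {"offset": [0,0,0],"yaw": 0},
    {"offset": [0,0,0],"yaw": 0},
  ],
  fingers=-1,
)

```text
clock: 4.2
eef_pos: [413.1, 295.0, 121.0]
orientation: [-0.0, 0.707, 0.707, -0.0]
contact_force: [-0.5, -0.2, -0.1]
grip_width: 70.6
finger_force: 0.0
```

Request:
servo_tool(
  plan=[
    {"offset": [0,0,-5],"yaw": 0},
    {"offset": [0,0,-10],"yaw": 0},
    {"offset": [-3,4,-14],"yaw": 0},
    {"offset": [-6,8,-16],"yaw": 0},
    {"offset": [-9,12,-16],"yaw": 0},
    {"offset": [-10,16,-16],"yaw": 0},
    {"offset": [-10,18.5,-16],"yaw": 0},
    {"offset": [-10,18.5,-16],"yaw": 0},
    {"offset": [-10,18.5,-16],"yaw": 0},
  ],
)

```text
clock: 5.1
eef_pos: [598.0, 194.7, 280.4]
orientation: [-0.0, 0.707, 0.707, -0.001]
contact_force: [-0.1, 0.3, -0.1]
grip_width: 85.3
finger_force: 0.0
```

```bash
python3 - <<'E'
from h import *
st();c=cap('wrist','w2.png');P=cloud(c)
a=cv2.resize(c['img'][100:400,100:500],(800,600),interpolation=cv2.INTER_CUBIC);cv2.imwrite('pics/w2c.png',a[:,:,::-1])
E
```

```text
t 5.10 tcp [598.  194.7 280.4] x-axis yaw 1.570 zdown [-0.001 -0.    -1.   ] F [-0.1  0.3 -0.1] w 85.26287100125097 ff 0.0 q6 0.24
```

View pics/w2c.png

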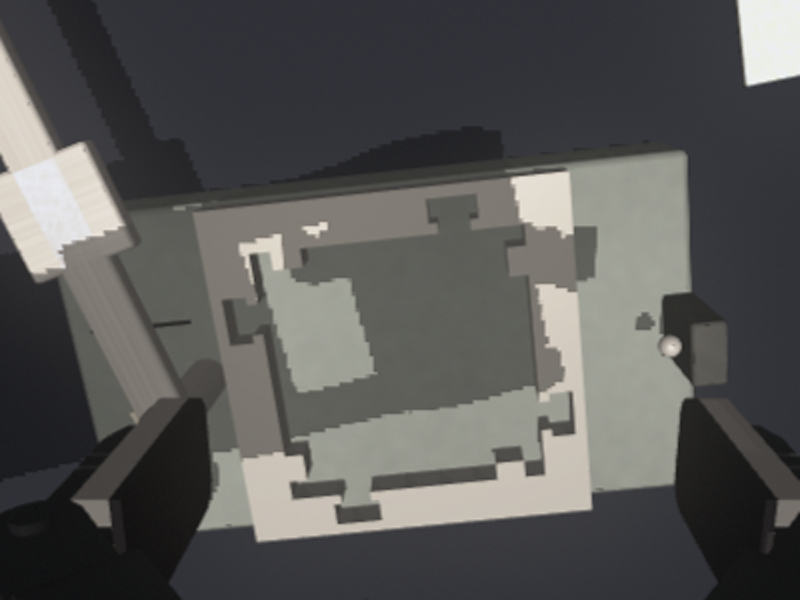

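Enlarged crop: the bar is clear of the deck. The frame corners sit at about (193,211), (569,170), (592,509) and (257,541) in the crop. The T slots at top (452,212), left (235,320), bottom (357,505) and right (570,412) give the pinwheel: the far-left pocket (+X,+Y) has yaw 0, and each next one counter-clockwise adds 90°.

```bash
python3 - <<'E'
from h import *
c=load('wrist');P=cloud(c)
co=np.array([(193,211),(569,170),(592,509),(257,541)])/2+100
q=onplane(c,co,72)[:,:2];print(q.round(1), 'sides',[np.linalg.norm(q[i]-q[i-1]).round(1) for i in range(4)],'ctr',q.mean(0).round(1))
for a,b in((0,1),(3,2),(3,0),(2,1)):
    d=q[b]-q[a];print(np.degrees(np.arctan2(d[1],d[0])).round(2))
m=((P[...,2]>67)&(P[...,2]<79)&(P[...,0]>480)&(P[...,0]<720)&(P[...,1]>40)).astype(np.uint8)
k,l,s,ce=cv2.connectedComponentsWithStats(m);i=1+s[1:,4].argmax();v,u=np.nonzero(l==i)
w=onplane(c,np.stack([u,v],1),72);print(len(u),cv2.minAreaRect(w[:,:2].astype(np.float32)))
sl=np.array([(452,213),(235,322),(358,505),(570,412)])/2+100
print('slots',onplane(c,sl,72)[:,:2].round(1))
ca=onplane(c,np.array([[100+670/2,100+346/2]]),100);print('ball',ca.round(1))
# slot holes by depth
E
```

```text
[[482.9 198.2]
 [654.4 216.8]
 [673.1  44.9]
 [501.5  26.4]] sides [np.float64(172.8), np.float64(172.4), np.float64(172.9), np.float64(172.6)] ctr [578.  121.6]
6.19
6.16
96.17
96.23
12966 ((577.9038696289062, 122.20171356201172), (172.64321899414062, 173.6013641357422), 6.215113162994385)
slots [[601.6 197.2]
 [498.5 144.8]
 [554.2  47.2]
 [659.7  98.4]]
ball [[697.6 142.7 100. ]]
```

Request:
servo_tool(
  plan=[
    {"offset": [-4.5,-1,-1],"yaw": 0},
    {"offset": [-9,-2,-2],"yaw": 0},
    {"offset": [-13.5,-3,-2],"yaw": 0},
    {"offset": [-18,-4,-2],"yaw": 0},
    {"offset": [-22.5,-5,-2],"yaw": 0},
    {"offset": [-27,-6,-2],"yaw": 0},
    {"offset": [-31.5,-7,-2],"yaw": 0},
    {"offset": [-36,-8,-2],"yaw": 0},
    {"offset": [-40.5,-9,-2],"yaw": 0},
    {"offset": [-44,-9.3,-2],"yaw": 0},
    {"offset": [-46.5,-9.3,-2],"yaw": 0},
    {"offset": [-46.5,-9.3,-2],"yaw": 0},
  ],
)

```text
clock: 6.35
eef_pos: [504.2, -271.6, 301.3]
orientation: [0.0, 0.708, 0.706, -0.0]
contact_force: [0.5, 1.2, -0.0]
grip_width: 85.5
finger_force: 0.0
```

Request:
servo_tool(
  plan=[
    {"offset": [0,0,0],"yaw": 0},
    {"offset": [0,0,0],"yaw": 0},
  ],
)

```text
clock: 6.55
eef_pos: [505.0, -268.6, 301.5]
orientation: [-0.0, 0.707, 0.708, 0.0]
contact_force: [0.1, 0.8, 0.2]
grip_width: 85.4
finger_force: 0.0
```

```bash
cat > blk.py <<'E'
from h import *
# white components seen by wrist, fin axis & centre from fin top, base centroid
def blocks(c):
    P=cloud(c);im=c['img'].astype(int)
    m=(im.min(-1)>70)&(im.max(-1)-im.min(-1)<45)&(P[...,2]>8)&(P[...,2]<60)
    k,l,s,ce=cv2.connectedComponentsWithStats(m.astype(np.uint8));out=[]
    for i in range(1,k):
        if s[i,4]<800: continue
        f=(l==i)&(P[...,2]>36);v,u=np.nonzero(f)
        if len(u)<50: continue
        w=onplane(c,np.stack([u,v],1),46)[:,:2].astype(np.float32)
        b=(l==i)&(P[...,2]<24);vb,ub=np.nonzero(b);wb=onplane(c,np.stack([ub,vb],1),16)[:,:2]
        out.append((ce[i].round(),s[i,4],cv2.minAreaRect(w),w.mean(0),wb))
    return out
E
python3 - <<'E'
from blk import *
st();c=cap('wrist','w3.png')
for o in blocks(c): print(o[:4])
cr=c['img'][20:350,90:530];cv2.imwrite('pics/w3c.png',cv2.resize(cr,(800,600),interpolation=cv2.INTER_CUBIC)[:,:,::-1])
E
```

```text
t 6.55 tcp [ 505.  -268.6  301.5] x-axis yaw 1.572 zdown [ 0.  0. -1.] F [0.1 0.8 0.2] w 85.39860443929776 ff 0.0 q6 -0.57
(array([391.,  35.]), np.int32(3250), ((570.4420166015625, -97.31688690185547), (42.466331481933594, 9.809263229370117), 30.105623245239258), array([569.62225 , -97.714745], dtype=float32))
(array([268.,  76.]), np.int32(3882), ((446.4737548828125, -140.46400451660156), (43.973976135253906, 14.028963088989258), 46.166297912597656), array([ 446.51166, -140.28159], dtype=float32))
(array([252., 222.]), np.int32(2958), ((433.1919860839844, -299.4394836425781), (45.894412994384766, 13.024819374084473), 76.82534790039062), array([ 433.31055, -299.1017 ], dtype=float32))
(array([373., 223.]), np.int32(2945), ((568.8523559570312, -296.71142578125), (12.405977249145508, 46.034889221191406), 22.16456413269043), array([ 568.7219 , -296.39594], dtype=float32))
(array([418., 372.]), np.int32(3812), ((628.5013427734375, -503.0451354980469), (59.723289489746094, 41.268714904785156), 1.7978706359863281), array([ 625.6005, -502.0054], dtype=float32))
(array([237., 367.]), np.int32(1282), ((400.377685546875, -476.4881896972656), (35.69783401489258, 49.93928146362305), 72.56948852539062), array([ 402.7094, -473.0218], dtype=float32))
```

View pics/w3c.png

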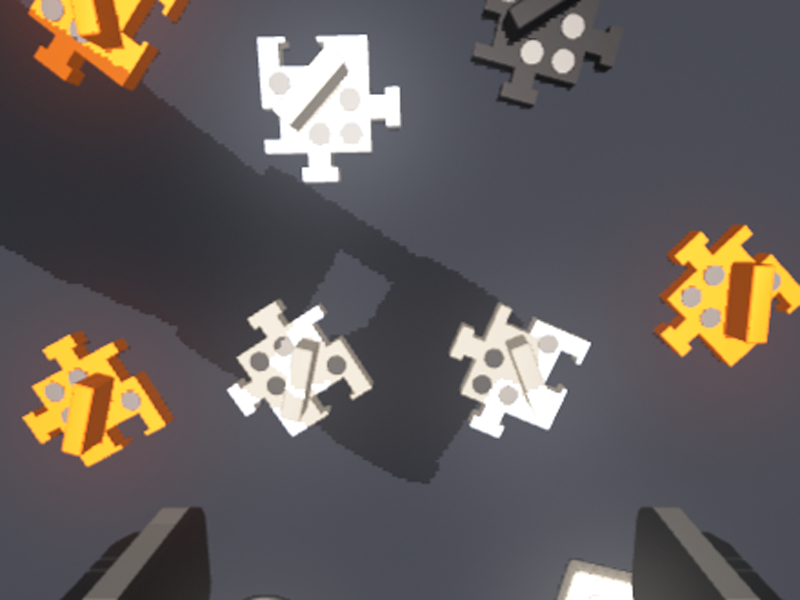

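Crop view: the white blocks are W2 at crop (318,100), W1 at (300,368) and W3 at (527,370). All are white with two T tabs. The orange ones at (90,390), (735,295) and top left, and the black one at (545,40), stay. The tabs give W2 yaw ≈181° (tabs down and right), W1 ≈32° and W3 ≈67°. I'll check these numerically.

```bash
cat >> blk.py <<'E'
def measure(c,near,yaw):
    """fin centre from the top of the fin, body centre from outline between plain edges; yaw deg approx"""
    o=min(blocks(c),key=lambda o:np.hypot(*(o[3]-near)))
    (cx,cy),(w,h),a=o[2]; fin=(a if w>h else a+90)%180
    y=fin-45; y+=180*round((yaw-y)/180); t=np.radians(y)
    Rb=np.array([[np.cos(t),-np.sin(t)],[np.sin(t),np.cos(t)]])
    b=(o[4]-np.array([cx,cy]))@Rb
    n=lambda x,yy:int(((abs(b[:,0]-x)<5)&(abs(b[:,1]-yy)<5)).sum())
    print('px',o[0],'fin c',np.round((cx,cy),1),'size',np.round((w,h),1),'yaw %.1f'%y,'tabs -x,+y:',n(-40,7),n(0,40),'opp:',n(40,-7),n(0,-40))
    return np.array([cx,cy]),y,b
E
python3 - <<'E'
from blk import *
c=load('wrist')
for p,y in(((446,-140),181),((433,-299),32),((569,-297),67)): measure(c,p,y)
E
```

```text
px [268.  76.] fin c [ 446.5 -140.5] size [44. 14.] yaw 181.2 tabs -x,+y: 95 92 opp: 0 0
px [252. 222.] fin c [ 433.2 -299.4] size [45.9 13. ] yaw 31.8 tabs -x,+y: 74 78 opp: 0 0
px [373. 223.] fin c [ 568.9 -296.7] size [12.4 46. ] yaw 67.2 tabs -x,+y: 73 78 opp: 0 0
```

Request:
servo_tool(
  plan=[
    {"offset": [3,-1,0],"yaw": 0.13},
    {"offset": [6,-2,0],"yaw": 0.26},
    {"offset": [8,-3,0],"yaw": 0.4},
    {"offset": [10,-4.5,0],"yaw": 0.54},
    {"offset": [10,-6,0],"yaw": 0.67},
    {"offset": [10,-6,2],"yaw": 0.76},
    {"offset": [10,-6,4],"yaw": 0.76},
    {"offset": [10,-6,6],"yaw": 0.76},
    {"offset": [10,-6,6],"yaw": 0.76},
    {"offset": [10,-6,6],"yaw": 0.76},
  ],
)

```text
clock: 7.6
eef_pos: [445.1, -169.5, 241.9]
orientation: [0.0, 0.919, 0.395, 0.0]
contact_force: [-0.3, 0.3, 0.6]
grip_width: 85.6
finger_force: 0.0
```

```bash
python3 - <<'E'
from blk import *
st();c=cap('wrist','w4.png'); measure(c,(446,-140),181)
E
```

```text
t 7.60 tcp [ 445.1 -169.5  241.9] x-axis yaw 0.812 zdown [ 0. -0. -1.] F [-0.3  0.3  0.6] w 85.62676046215626 ff 0.0 q6 0.30
px [307. 183.] fin c [ 446.2 -139.7] size [43.6 11.5] yaw 180.9 tabs -x,+y: 119 103 opp: 0 0
```

```bash
cat >> h.py <<'E'
def go(x,y,z,yawdeg=None):
    s=r.state();Rm=rot(s['orientation']);psi=np.arctan2(Rm[1,0],Rm[0,0])
    d=Rm.T@(np.array([x,y,z])-s['eef_pos'])/10
    t=0 if yawdeg is None else -((np.radians(yawdeg)-psi+np.pi/2)%np.pi-np.pi/2)
    print('go offset',d.round(2),'yaw %.3f'%t,'wrist force',np.round(s['contact_force'],1))
E
python3 - <<'E'
from h import *
go(446.2,-139.7,20,45.9)
E
```

```text
go offset [ 2.22 -2.03 22.23] yaw 0.010 wrist force [0.9 0.5 0.1]
```

Request:
servo_tool(
  plan=[
    {"offset": [2.2,-2.0,4],"yaw": 0.01},
    {"offset": [2.2,-2.0,9],"yaw": 0.01},
    {"offset": [2.2,-2.0,14],"yaw": 0.01},
    {"offset": [2.2,-2.0,18],"yaw": 0.01},
    {"offset": [2.2,-2.0,21],"yaw": 0.01},
    {"offset": [2.2,-2.0,22.2],"yaw": 0.01},
    {"offset": [2.2,-2.0,22.2],"yaw": 0.01},
  ],
)

```text
clock: 8.35
eef_pos: [445.8, -140.2, 19.1]
orientation: [-0.0, 0.921, 0.39, -0.0]
contact_force: [0.7, 0.4, 0.3]
grip_width: 85.4
finger_force: 0.0
```

Request:
servo_tool(
  plan=[
    {"offset": [0,0,0],"yaw": 0},
    {"offset": [0,0,0],"yaw": 0},
    {"offset": [0,0,0],"yaw": 0},
    {"offset": [0,0,0],"yaw": 0},
    {"offset": [0,0,0],"yaw": 0},
    {"offset": [0,0,0],"yaw": 0},
    {"offset": [0,0,0],"yaw": 0},
    {"offset": [0,0,0],"yaw": 0},
  ],
  fingers=1,
  grip_force=60,
)

```text
clock: 9.15
eef_pos: [445.9, -140.4, 19.8]
orientation: [0.0, 0.921, 0.39, 0.0]
contact_force: [-1.7, -1.2, 6.3]
grip_width: 11.0
finger_force: 41.3
```

```bash
python3 - <<'E'
from h import *
st();go(446.2,-139.7,150);go(549.6,86.4,150,51.19)
E
```

```text
t 9.15 tcp [ 445.9 -140.4   19.8] x-axis yaw 0.801 zdown [ 0.001 -0.    -1.   ] F [-1.7 -1.2  6.3] w 11.030256864462043 ff 41.305548548698425 q6 0.37
go offset [  0.07  -0.02 -13.02] yaw 0.000 wrist force [-1.7 -1.2  6.3]
go offset [ 23.5   -8.34 -13.02] yaw -0.093 wrist force [-1.7 -1.2  6.3]
```

Request:
servo_tool(
  plan=[
    {"offset": [0,0,-4],"yaw": 0},
    {"offset": [0,0,-8],"yaw": 0},
    {"offset": [3,-1,-12],"yaw": -0.05},
    {"offset": [7,-2.5,-13],"yaw": -0.093},
    {"offset": [11,-4,-13],"yaw": -0.093},
    {"offset": [15,-5.5,-13],"yaw": -0.093},
    {"offset": [19,-7,-13],"yaw": -0.093},
    {"offset": [22,-8,-13],"yaw": -0.093},
    {"offset": [23.4,-8.3,-13],"yaw": -0.093},
    {"offset": [23.4,-8.3,-13],"yaw": -0.093},
    {"offset": [23.4,-8.3,-13],"yaw": -0.093},
  ],
)

```text
clock: 10.25
eef_pos: [548.4, 84.7, 149.0]
orientation: [-0.0, 0.902, 0.432, -0.001]
contact_force: [-0.8, -0.3, -2.1]
grip_width: 11.1
finger_force: 64.1
```

```bash
python3 - <<'E'
from h import *
st();go(549.3,86.0,105,51.19);c=cap('wrist','w5.png')
P=cloud(c)
E
```

```text
t 10.25 tcp [548.4  84.7 149. ] x-axis yaw 0.894 zdown [-0.001 -0.    -1.   ] F [-0.8 -0.3 -2.1] w 11.135126504346383 ff 64.05138373374939 q6 0.75
go offset [ 0.16 -0.01  4.4 ] yaw 0.000 wrist force [-0.8 -0.3 -2.1]
```

View pics/w5.png

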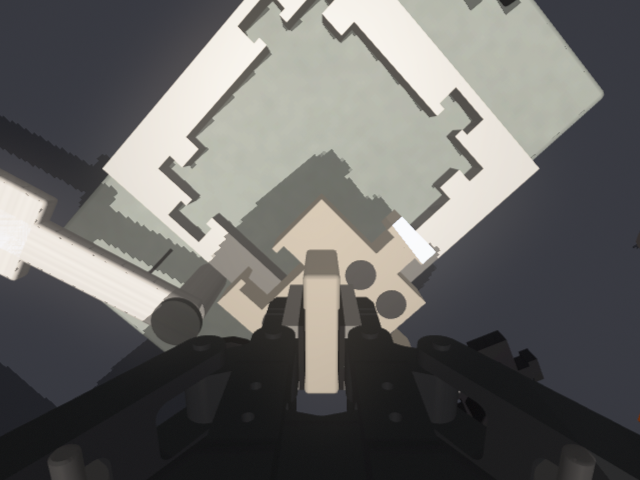

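The wrist view shows the block held straight by its fin (fin at (322,320)), inner body corner at (322,200), above its pocket. I'll cast that corner to get the in-hand offset.

```bash
python3 - <<'E'
from h import *
s=st();c=load('wrist');P=cloud(c);print(P[212,322].round(1))
Rm=rot(s['orientation'])
for z in(144.5,):
  for px in((322,199),(425,298)):
    p=onplane(c,px,z)[0];print((Rm.T@(p-s['eef_pos'])).round(1))
# frame corners again from here (z 72): 
q=onplane(c,[(539,168),(105,168)],72);print(q.round(1))
E
```

```text
t 10.30 tcp [548.4  84.4 149.1] x-axis yaw 0.893 zdown [-0.001 -0.    -1.   ] F [-0.4  0.6 -1.7] w 10.938603702351703 ff 64.0516984462738 q6 0.75
[571.6 112.7 146. ]
[41.4  0.3  4.6]
[ 0.5 42.7  4.6]
[[673.1  45.1  72. ]
 [483.7 197.3  72. ]]
```

Request:
servo_tool(
  plan=[
    {"offset": [0.15,0,2],"yaw": 0},
    {"offset": [0.15,0,4],"yaw": 0},
    {"offset": [0.15,0,4.8],"yaw": 0},
    {"offset": [0.15,0,4.8],"yaw": 0},
    {"offset": [0.15,0,4.8],"yaw": 0},
    {"offset": [0.15,0,4.8],"yaw": 0},
  ],
)

```text
clock: 10.9
eef_pos: [550.4, 86.5, 102.3]
orientation: [0.0, 0.902, 0.432, 0.001]
contact_force: [0.4, -0.4, -2.1]
grip_width: 10.4
finger_force: 64.0
```

```bash
python3 - <<'E'
from h import *
st();go(549.4,86.2,76,51.19)
E
```

```text
t 10.90 tcp [550.4  86.5 102.3] x-axis yaw 0.894 zdown [ 0.001  0.    -1.   ] F [ 0.4 -0.4 -2.1] w 10.440259809603047 ff 64.00311827659607 q6 0.75
go offset [-0.09 -0.06  2.63] yaw 0.000 wrist force [ 0.4 -0.4 -2.1]
```

Request:
servo_tool(
  plan=[
    {"offset": [-0.05,-0.05,0.6],"yaw": 0},
    {"offset": [-0.05,-0.05,1.0],"yaw": 0},
    {"offset": [-0.05,-0.05,1.4],"yaw": 0},
    {"offset": [-0.05,-0.05,1.4],"yaw": 0},
  ],
)

```text
clock: 11.3
eef_pos: [548.8, 86.6, 86.6]
orientation: [-0.0, 0.902, 0.432, -0.001]
contact_force: [-0.3, 0.0, -1.3]
grip_width: 10.8
finger_force: 64.0
```

```bash
python3 - <<'E'
from h import *
st();go(549.4,86.2,76,51.19)
E
```

```text
t 11.30 tcp [548.8  86.6  86.6] x-axis yaw 0.894 zdown [-0.001 -0.    -1.   ] F [-0.3  0.  -1.3] w 10.800950296899877 ff 64.0027391910553 q6 0.75
go offset [0.   0.07 1.06] yaw 0.000 wrist force [-0.3  0.  -1.3]
```

Request:
servo_tool(
  plan=[
    {"offset": [0,0,0.5],"yaw": 0},
    {"offset": [0,0,0.9],"yaw": 0},
    {"offset": [0,0,1.1],"yaw": 0},
    {"offset": [0,0,1.1],"yaw": 0},
  ],
)

```text
clock: 11.7
eef_pos: [549.1, 86.6, 76.1]
orientation: [-0.0, 0.902, 0.432, -0.0]
contact_force: [-0.5, -0.0, -1.2]
grip_width: 11.4
finger_force: 64.0
```

Request:
servo_tool(
  plan=[
    {"offset": [0,0,0],"yaw": 0},
    {"offset": [0,0,0],"yaw": 0},
    {"offset": [0,0,0],"yaw": 0},
  ],
  fingers=0.2,
)

```text
clock: 12.0
eef_pos: [549.3, 86.6, 76.4]
orientation: [0.0, 0.902, 0.432, 0.0]
contact_force: [-0.1, 0.7, 0.3]
grip_width: 34.1
finger_force: 0.0
```

Request:
servo_tool(
  plan=[
    {"offset": [0,0,-3],"yaw": 0},
    {"offset": [0,0,-7],"yaw": 0},
    {"offset": [0,0,-12],"yaw": 0},
    {"offset": [0,0,-16],"yaw": 0},
    {"offset": [0,0,-18],"yaw": 0},
    {"offset": [0,0,-18],"yaw": 0},
    {"offset": [0,0,-18],"yaw": 0},
  ],
  fingers=-1,
)

```text
clock: 12.7
eef_pos: [548.9, 86.6, 255.8]
orientation: [-0.0, 0.902, 0.432, -0.0]
contact_force: [-0.5, -0.2, -0.2]
grip_width: 85.4
finger_force: 0.0
```

```bash
cat >> h.py <<'E'
def deck(c):
    P=cloud(c);m=np.abs(P[...,:2]-np.array([578,121.7])).max(-1)<95
    for i,(x,y) in dict(A=(606.4,157.0),B=(542.7,150.1),C=(549.6,86.4),D=(613.3,93.3)).items():
        d=np.hypot(P[...,0]-x,P[...,1]-y)
        f=P[(d<30)&(P[...,2]>92)&(P[...,2]<112)]; b=P[(d<24)&(P[...,2]>50)&(P[...,2]<85)]
        print(i,'body z med %.1f'%(np.median(b[:,2]) if len(b) else -1), 'fin top z %.1f n %d c %s'%(np.percentile(f[:,2],80),len(f),np.round(np.array(cv2.minAreaRect(f[:,:2].astype(np.float32))[0])-(x,y),1)) if len(f)>40 else 'empty')
E
python3 - <<'E'
from h import *
st();c=cap('wrist','w6.png');deck(c);go(433,-330,230,76.8);go(468,-60,230,76.8)
E
```

```text
t 12.70 tcp [548.9  86.6 255.8] x-axis yaw 0.894 zdown [-0. -0. -1.] F [-0.5 -0.2 -0.2] w 85.35640698525148 ff 0.0 q6 0.75
A body z med 57.4 empty
B body z med 57.4 empty
C body z med 73.4 fin top z 103.9 n 870 c [-0.1  0.2]
D body z med 57.4 empty
go offset [-39.71  17.08   2.53] yaw -0.447 wrist force [-0.4  0.  -0.5]
go offset [-16.47   2.9    2.53] yaw -0.447 wrist force [-0.4  0.  -0.5]
```

Request:
servo_tool(
  plan=[
    {"offset": [-4.3,1.9,0],"yaw": 0},
    {"offset": [-8.6,3.7,0],"yaw": -0.1},
    {"offset": [-13,5.6,0],"yaw": -0.2},
    {"offset": [-17.3,7.5,0],"yaw": -0.3},
    {"offset": [-21.6,9.3,0],"yaw": -0.4},
    {"offset": [-26,11.2,0],"yaw": -0.447},
    {"offset": [-30,13.1,0],"yaw": -0.447},
    {"offset": [-34,15,1],"yaw": -0.447},
    {"offset": [-37,16.4,2],"yaw": -0.447},
    {"offset": [-39,16.8,2],"yaw": -0.447},
    {"offset": [-39,16.8,2],"yaw": -0.447},
    {"offset": [-39,16.8,2],"yaw": -0.447},
  ],
)

```text
clock: 13.95
eef_pos: [435.5, -322.2, 235.2]
orientation: [-0.001, 0.784, 0.621, -0.0]
contact_force: [0.7, -0.3, 0.6]
grip_width: 85.3
finger_force: 0.0
```

Request:
servo_tool(
  plan=[
    {"offset": [0,0,0],"yaw": 0},
    {"offset": [0,0,0],"yaw": 0},
  ],
)

```text
clock: 14.15
eef_pos: [436.2, -321.8, 236.2]
orientation: [-0.0, 0.783, 0.622, 0.0]
contact_force: [0.2, -0.4, -0.5]
grip_width: 85.5
finger_force: 0.0
```

```bash
python3 - <<'E'
from blk import *
st();c=cap('wrist','w7.png'); 
p,y,b=measure(c,(433,-299),32); go(*p,20,y+45)
measure(c,(569,-297),67)
E
```

```text
t 14.15 tcp [ 436.2 -321.8  236.2] x-axis yaw 1.342 zdown [-0.  0. -1.] F [ 0.2 -0.4 -0.5] w 85.5271658015265 ff 0.0 q6 -0.49
px [305. 184.] fin c [ 432.2 -300.2] size [43.8 11.3] yaw 31.8 tabs -x,+y: 113 126 opp: 0 0
go offset [ 2.02 -0.88 21.63] yaw 0.002 wrist force [-0.6 -0.4  0.5]
px [451. 151.] fin c [ 567.9 -297.5] size [14.6 45.6] yaw 67.2 tabs -x,+y: 111 125 opp: 0 0
```

Request:
servo_tool(
  plan=[
    {"offset": [2.0,-0.9,4],"yaw": 0},
    {"offset": [2.0,-0.9,9],"yaw": 0},
    {"offset": [2.0,-0.9,14],"yaw": 0},
    {"offset": [2.0,-0.9,18],"yaw": 0},
    {"offset": [2.0,-0.9,20.5],"yaw": 0},
    {"offset": [2.0,-0.9,21.6],"yaw": 0},
    {"offset": [2.0,-0.9,21.6],"yaw": 0},
  ],
)

```text
clock: 14.9
eef_pos: [431.5, -300.5, 19.6]
orientation: [-0.001, 0.783, 0.622, -0.0]
contact_force: [0.4, -0.3, 0.1]
grip_width: 85.3
finger_force: 0.0
```

Request:
servo_tool(
  plan=[
    {"offset": [0,0,0],"yaw": 0},
    {"offset": [0,0,0],"yaw": 0},
    {"offset": [0,0,0],"yaw": 0},
    {"offset": [0,0,0],"yaw": 0},
    {"offset": [0,0,0],"yaw": 0},
    {"offset": [0,0,0],"yaw": 0},
    {"offset": [0,0,0],"yaw": 0},
    {"offset": [0,0,0],"yaw": 0},
  ],
  fingers=1,
)

```text
clock: 15.7
eef_pos: [431.9, -301.4, 20.9]
orientation: [0.0, 0.784, 0.621, 0.0]
contact_force: [-1.3, 0.8, 5.9]
grip_width: 10.6
finger_force: 59.6
```

```bash
python3 - <<'E'
from h import *
st();go(432.2,-300.2,20);go(606.4,157.0,150,51.19)
E
```

```text
t 15.70 tcp [ 431.9 -301.4   20.9] x-axis yaw 1.341 zdown [ 0.001 -0.001 -1.   ] F [-1.3  0.8  5.9] w 10.621256723078044 ff 59.62517201900482 q6 -0.47
go offset [0.12 0.   0.09] yaw 0.000 wrist force [-1.3  0.8  5.9]
go offset [ 48.6    6.55 -12.93] yaw 0.447 wrist force [-1.3  0.8  5.9]
```

Request:
servo_tool(
  plan=[
    {"offset": [0,0,-4],"yaw": 0},
    {"offset": [1,0,-8],"yaw": 0},
    {"offset": [4,0.5,-12],"yaw": 0.05},
    {"offset": [8.5,1.1,-13.2],"yaw": 0.15},
    {"offset": [13,1.7,-13.2],"yaw": 0.25},
    {"offset": [17.5,2.3,-13.2],"yaw": 0.35},
    {"offset": [22,2.9,-13.2],"yaw": 0.447},
    {"offset": [26.5,3.5,-13.2],"yaw": 0.447},
    {"offset": [31,4.1,-13.2],"yaw": 0.447},
    {"offset": [35.5,4.7,-13.2],"yaw": 0.447},
    {"offset": [39,5.2,-13.2],"yaw": 0.447},
    {"offset": [39,5.2,-13.2],"yaw": 0.447},
  ],
)

```text
clock: 16.9
eef_pos: [571.9, 70.3, 152.1]
orientation: [-0.0, 0.901, 0.434, 0.0]
contact_force: [-0.1, -0.9, -1.5]
grip_width: 11.0
finger_force: 58.9
```

```bash
python3 - <<'E'
from h import *
st();go(606,156.5,110,51.19)
E
```

```text
t 16.90 tcp [571.9  70.3 152.1] x-axis yaw 0.897 zdown [ 0.     0.001 -1.   ] F [-0.1 -0.9 -1.5] w 11.032442843062336 ff 58.866092562675476 q6 0.71
go offset [ 8.86 -2.71  4.21] yaw 0.004 wrist force [-0.1 -0.9 -1.5]
```

Request:
servo_tool(
  plan=[
    {"offset": [4,-1.2,0],"yaw": 0.004},
    {"offset": [7.5,-2.2,0],"yaw": 0.004},
    {"offset": [8.9,-2.7,0.5],"yaw": 0.004},
    {"offset": [8.9,-2.7,3],"yaw": 0.004},
    {"offset": [8.9,-2.7,4.8],"yaw": 0.004},
    {"offset": [8.9,-2.7,4.8],"yaw": 0.004},
    {"offset": [8.9,-2.7,4.8],"yaw": 0.004},
    {"offset": [8.9,-2.7,4.8],"yaw": 0.004},
  ],
)

```text
clock: 17.7
eef_pos: [606.4, 152.7, 105.4]
orientation: [0.0, 0.903, 0.43, 0.001]
contact_force: [0.1, 0.9, -0.2]
grip_width: 11.1
finger_force: 58.9
```

```bash
python3 - <<'E'
from h import *
s=st();go(606,156.5,77,51.19)
c=cap('wrist','w8.png');Rm=rot(s['orientation']);print(s['grip_width'])
E
```

```text
t 17.70 tcp [606.4 152.7 105.4] x-axis yaw 0.889 zdown [ 0.001  0.    -1.   ] F [ 0.1  0.9 -0.2] w 11.083151064776896 ff 58.87401580810547 q6 0.85
go offset [ 0.27 -0.28  2.84] yaw -0.004 wrist force [ 0.1  0.9 -0.2]
11.083151064776896
```

View pics/w8.png

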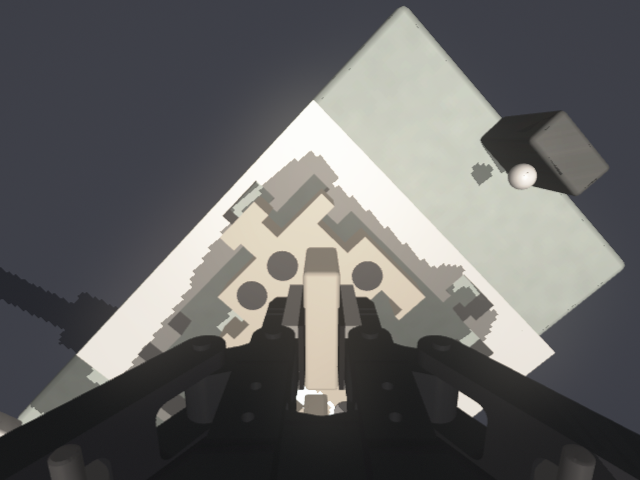

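The picture shows the block held in the right turn over the +X+Y pocket: notch toward the right edge, tab at (240,225) toward the upper-left slot. It sits about 4 mm short, so I'll correct by measured pose.

Request:
servo_tool(
  plan=[
    {"offset": [0.27,-0.28,0],"yaw": -0.004},
    {"offset": [0.27,-0.28,0],"yaw": -0.004},
    {"offset": [0.27,-0.28,0],"yaw": -0.004},
  ],
)

```text
clock: 18.05
eef_pos: [605.4, 157.1, 104.6]
orientation: [0.0, 0.902, 0.432, 0.0]
contact_force: [0.2, -0.4, -1.6]
grip_width: 10.7
finger_force: 58.9
```

```bash
python3 - <<'E'
from h import *
s=st();go(606,156.5,77,51.19);c=cap('wrist');Rm=rot(s['orientation'])
for px in((330,193),(425,297)): print((Rm.T@(onplane(c,px,s['eef_pos'][2]-20.5+16)[0]-s['eef_pos'])).round(1))
E
```

```text
t 18.05 tcp [605.4 157.1 104.6] x-axis yaw 0.894 zdown [ 0.  0. -1.] F [ 0.2 -0.4 -1.6] w 10.705233588839235 ff 58.874441385269165 q6 0.86
go offset [-0.01  0.08  2.76] yaw 0.001 wrist force [ 0.2 -0.4 -1.6]
[43.4  3.5  4.5]
[ 0.6 42.8  4.5]
```

Request:
servo_tool(
  plan=[
    {"offset": [0,0.05,0.6],"yaw": 0},
    {"offset": [0,0.05,1.2],"yaw": 0},
    {"offset": [0,0.05,1.7],"yaw": 0},
    {"offset": [0,0.05,1.7],"yaw": 0},
    {"offset": [0,0.05,1.7],"yaw": 0},
  ],
)

```text
clock: 18.6
eef_pos: [605.7, 156.6, 87.1]
orientation: [-0.0, 0.902, 0.432, -0.0]
contact_force: [-0.1, -0.2, -0.9]
grip_width: 10.9
finger_force: 58.9
```

```bash
python3 - <<'E'
from h import *
s=st();go(606,156.5,77,51.19)
E
```

```text
t 18.60 tcp [605.7 156.6  87.1] x-axis yaw 0.894 zdown [-0. -0. -1.] F [-0.1 -0.2 -0.9] w 10.886983881369932 ff 58.87426435947418 q6 0.86
go offset [0.01 0.03 1.01] yaw 0.000 wrist force [-0.1 -0.2 -0.9]
```

Request:
servo_tool(
  plan=[
    {"offset": [0,0,0.5],"yaw": 0},
    {"offset": [0,0,0.9],"yaw": 0},
    {"offset": [0,0,1.05],"yaw": 0},
    {"offset": [0,0,1.05],"yaw": 0},
  ],
)

```text
clock: 19.0
eef_pos: [605.7, 156.6, 76.9]
orientation: [-0.0, 0.902, 0.432, -0.0]
contact_force: [-0.9, -0.7, 2.6]
grip_width: 10.5
finger_force: 59.2
```

Request:
servo_tool(
  plan=[
    {"offset": [0,0,0],"yaw": 0},
    {"offset": [0,0,0],"yaw": 0},
    {"offset": [0,0,0],"yaw": 0},
  ],
  fingers=0.2,
)

```text
clock: 19.3
eef_pos: [605.8, 156.6, 76.7]
orientation: [-0.0, 0.902, 0.432, 0.0]
contact_force: [-0.3, 0.1, 0.2]
grip_width: 34.2
finger_force: 0.0
```

Request:
servo_tool(
  plan=[
    {"offset": [0,0,-3],"yaw": 0},
    {"offset": [0,0,-7],"yaw": 0},
    {"offset": [0,0,-12],"yaw": 0},
    {"offset": [0,0,-16],"yaw": 0},
    {"offset": [0,0,-18],"yaw": 0},
    {"offset": [0,0,-18],"yaw": 0},
    {"offset": [0,0,-18],"yaw": 0},
  ],
  fingers=-1,
)

```text
clock: 20.0
eef_pos: [605.5, 156.5, 256.2]
orientation: [-0.0, 0.902, 0.432, -0.0]
contact_force: [0.3, 0.8, -0.6]
grip_width: 85.4
finger_force: 0.0
```

```bash
python3 - <<'E'
from h import *
st();c=cap('wrist','w9.png');deck(c);go(577,-318,236,112.2)
E
```

```text
t 20.00 tcp [605.5 156.5 256.2] x-axis yaw 0.894 zdown [-0. -0. -1.] F [ 0.3  0.8 -0.6] w 85.44263279430683 ff 0.0 q6 0.86
A body z med 73.4 fin top z 103.8 n 870 c [0.1 0.2]
B body z med 57.4 empty
C body z med 73.4 fin top z 103.7 n 732 c [0.2 0.3]
D body z med 57.4 empty
go offset [-38.75  27.53   1.96] yaw -1.065 wrist force [-0.6 -0.3 -0.1]
```

Request:
servo_tool(
  plan=[
    {"offset": [-3.6,2.5,0],"yaw": -0.1},
    {"offset": [-7.2,5,0],"yaw": -0.2},
    {"offset": [-10.8,7.5,0],"yaw": -0.32},
    {"offset": [-14.4,10,0],"yaw": -0.44},
    {"offset": [-18,12.6,0],"yaw": -0.56},
    {"offset": [-21.6,15.2,0],"yaw": -0.68},
    {"offset": [-25.2,17.8,0],"yaw": -0.8},
    {"offset": [-28.8,20.4,1],"yaw": -0.9},
    {"offset": [-32.4,23,2],"yaw": -1.0},
    {"offset": [-36,25.5,2],"yaw": -1.065},
    {"offset": [-38.7,27.5,2],"yaw": -1.065},
    {"offset": [-38.7,27.5,2],"yaw": -1.065},
  ],
)

```text
clock: 21.25
eef_pos: [576.3, -320.9, 234.3]
orientation: [-0.001, 0.559, 0.829, -0.0]
contact_force: [-0.1, 0.7, -0.9]
grip_width: 85.7
finger_force: 0.0
```

Request:
servo_tool(
  plan=[
    {"offset": [0,0,0],"yaw": 0},
    {"offset": [0,0,0],"yaw": 0},
    {"offset": [0,0,0],"yaw": 0},
  ],
)

```text
clock: 21.55
eef_pos: [577.9, -316.2, 236.5]
orientation: [-0.0, 0.557, 0.831, 0.0]
contact_force: [-0.5, -0.3, -0.2]
grip_width: 85.3
finger_force: 0.0
```

```bash
python3 - <<'E'
from blk import *
st();c=cap('wrist','w10.png'); 
p,y,b=measure(c,(569,-297),67); go(*p,20,y+45)
E
```

```text
t 21.55 tcp [ 577.9 -316.2  236.5] x-axis yaw 1.960 zdown [-0.  0. -1.] F [-0.5 -0.3 -0.2] w 85.33190341237875 ff 0.0 q6 -0.96
px [314. 184.] fin c [ 569.5 -297.3] size [11.4 43.9] yaw 67.3 tabs -x,+y: 110 120 opp: 0 0
go offset [ 2.06 -0.06 21.67] yaw 0.000 wrist force [ 0.3 -0.4  0.4]
```

Request:
servo_tool(
  plan=[
    {"offset": [2.05,-0.05,4],"yaw": 0},
    {"offset": [2.05,-0.05,9],"yaw": 0},
    {"offset": [2.05,-0.05,14],"yaw": 0},
    {"offset": [2.05,-0.05,18],"yaw": 0},
    {"offset": [2.05,-0.05,20.5],"yaw": 0},
    {"offset": [2.05,-0.05,21.6],"yaw": 0},
    {"offset": [2.05,-0.05,21.6],"yaw": 0},
  ],
)

```text
clock: 22.3
eef_pos: [569.2, -297.8, 20.0]
orientation: [-0.001, 0.557, 0.83, -0.0]
contact_force: [-0.5, -0.3, -0.3]
grip_width: 85.6
finger_force: 0.0
```

Request:
servo_tool(
  plan=[
    {"offset": [0,0,0],"yaw": 0},
    {"offset": [0,0,0],"yaw": 0},
    {"offset": [0,0,0],"yaw": 0},
    {"offset": [0,0,0],"yaw": 0},
    {"offset": [0,0,0],"yaw": 0},
    {"offset": [0,0,0],"yaw": 0},
    {"offset": [0,0,0],"yaw": 0},
    {"offset": [0,0,0],"yaw": 0},
  ],
  fingers=1,
)

```text
clock: 23.1
eef_pos: [569.8, -298.7, 21.4]
orientation: [0.0, 0.558, 0.83, 0.0]
contact_force: [-0.2, 0.3, 6.3]
grip_width: 10.9
finger_force: 59.2
```

```bash
python3 - <<'E'
from h import *
st();go(569.5,-297.3,20);go(542.7,150.1,150,141.19)
E
```

```text
t 23.10 tcp [ 569.8 -298.7   21.4] x-axis yaw 1.959 zdown [ 0.001 -0.    -1.   ] F [-0.2  0.3  6.3] w 10.922797254429135 ff 59.16568636894226 q6 -0.94
go offset [0.14 0.03 0.14] yaw 0.000 wrist force [-0.2  0.3  6.3]
go offset [ 42.56  14.48 -12.88] yaw -0.506 wrist force [-0.2  0.3  6.3]
```

Request:
servo_tool(
  plan=[
    {"offset": [0,0,-4],"yaw": 0},
    {"offset": [1,0.3,-8],"yaw": 0},
    {"offset": [4,1.3,-12],"yaw": -0.05},
    {"offset": [8.3,2.8,-13.4],"yaw": -0.15},
    {"offset": [12.6,4.2,-13.4],"yaw": -0.25},
    {"offset": [16.9,5.7,-13.4],"yaw": -0.35},
    {"offset": [21.2,7.2,-13.4],"yaw": -0.45},
    {"offset": [25.5,8.7,-13.4],"yaw": -0.506},
    {"offset": [29.8,10.1,-13.4],"yaw": -0.506},
    {"offset": [34,11.6,-13.4],"yaw": -0.506},
    {"offset": [38,13,-13.4],"yaw": -0.506},
    {"offset": [40,13.6,-13.4],"yaw": -0.506},
  ],
)

```text
clock: 24.3
eef_pos: [543.3, 126.1, 154.6]
orientation: [-0.0, 0.331, 0.944, 0.0]
contact_force: [0.4, -0.6, -0.9]
grip_width: 10.8
finger_force: 58.7
```

Request:
servo_tool(
  plan=[
    {"offset": [0,0,0],"yaw": 0},
    {"offset": [0,0,0],"yaw": 0},
    {"offset": [0,0,0],"yaw": 0},
  ],
)

```text
clock: 24.6
eef_pos: [544.1, 122.3, 154.7]
orientation: [-0.0, 0.332, 0.943, -0.0]
contact_force: [-0.3, 0.2, -1.2]
grip_width: 10.9
finger_force: 58.7
```

```bash
python3 - <<'E'
from h import *
st();go(543.2,149.7,106,141.19)
E
```

```text
t 24.60 tcp [544.1 122.3 154.7] x-axis yaw 2.464 zdown [-0. -0. -1.] F [-0.3  0.2 -1.2] w 10.869298230560242 ff 58.70021939277649 q6 -0.76
go offset [1.79 2.08 4.87] yaw -0.000 wrist force [-0.3  0.2 -1.2]
```

Request:
servo_tool(
  plan=[
    {"offset": [1.8,2.05,0],"yaw": 0},
    {"offset": [1.8,2.05,0],"yaw": 0},
    {"offset": [1.8,2.05,2],"yaw": 0},
    {"offset": [1.8,2.05,4],"yaw": 0},
    {"offset": [1.8,2.05,4.9],"yaw": 0},
    {"offset": [1.8,2.05,4.9],"yaw": 0},
    {"offset": [1.8,2.05,4.9],"yaw": 0},
    {"offset": [1.8,2.05,4.9],"yaw": 0},
  ],
)

```text
clock: 25.4
eef_pos: [543.4, 150.3, 106.7]
orientation: [0.001, 0.332, 0.943, 0.0]
contact_force: [-0.4, 0.6, -1.7]
grip_width: 11.1
finger_force: 58.8
```

```bash
python3 - <<'E'
from h import *
s=st();go(543.2,149.7,77,141.19);c=cap('wrist','w11.png')
Rm=rot(s['orientation'])
for px in((425,297),): print((Rm.T@(onplane(c,px,s['eef_pos'][2]-20.5+16)[0]-s['eef_pos'])).round(1))
E
```

```text
t 25.40 tcp [543.4 150.3 106.7] x-axis yaw 2.465 zdown [ 0.001  0.    -1.   ] F [-0.4  0.6 -1.7] w 11.087795952537377 ff 58.77439498901367 q6 -0.71
go offset [-0.02 -0.06  2.97] yaw 0.000 wrist force [-0.4  0.6 -1.7]
[ 1.5 41.7  4.5]
```

View pics/w11.png

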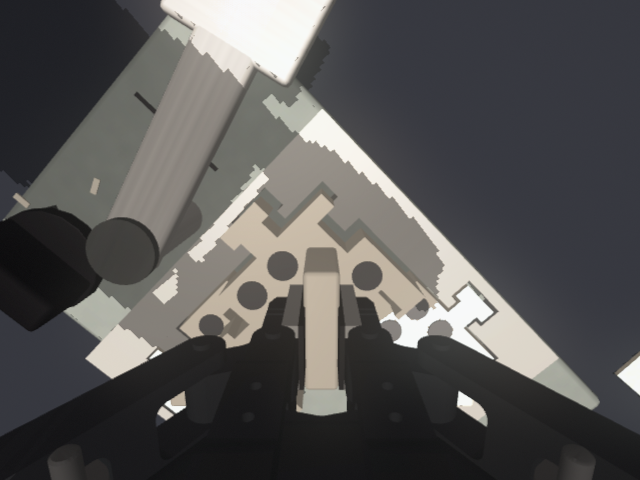

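The block sits square over the pivot-side left pocket, seen just as the earlier one was. I'll lower it.

Request:
servo_tool(
  plan=[
    {"offset": [0,0,0.6],"yaw": 0},
    {"offset": [0,0,1.2],"yaw": 0},
    {"offset": [0,0,1.8],"yaw": 0},
    {"offset": [0,0,1.8],"yaw": 0},
    {"offset": [0,0,1.8],"yaw": 0},
  ],
)

```text
clock: 25.95
eef_pos: [542.7, 150.4, 87.5]
orientation: [-0.0, 0.332, 0.943, -0.0]
contact_force: [0.3, 0.6, -0.9]
grip_width: 11.1
finger_force: 58.8
```

```bash
python3 - <<'E'
from h import *
s=st();go(543.2,149.7,77,141.19)
E
```

```text
t 25.95 tcp [542.7 150.4  87.5] x-axis yaw 2.465 zdown [-0.001 -0.    -1.   ] F [ 0.3  0.6 -0.9] w 11.051029276879877 ff 58.776413798332214 q6 -0.71
go offset [-0.09 -0.03  1.05] yaw 0.001 wrist force [ 0.3  0.6 -0.9]
```

Request:
servo_tool(
  plan=[
    {"offset": [-0.05,0,0.5],"yaw": 0},
    {"offset": [-0.05,0,0.9],"yaw": 0},
    {"offset": [-0.05,0,1.05],"yaw": 0},
    {"offset": [-0.05,0,1.05],"yaw": 0},
  ],
)

```text
clock: 26.35
eef_pos: [543.1, 150.1, 77.4]
orientation: [-0.0, 0.332, 0.943, -0.0]
contact_force: [-1.6, -1.2, 3.5]
grip_width: 11.0
finger_force: 59.2
```

Request:
servo_tool(
  plan=[
    {"offset": [0,0,0],"yaw": 0},
    {"offset": [0,0,0],"yaw": 0},
    {"offset": [0,0,0],"yaw": 0},
  ],
  fingers=0.2,
)

```text
clock: 26.65
eef_pos: [543.3, 150.1, 77.3]
orientation: [0.0, 0.332, 0.943, 0.0]
contact_force: [0.7, 1.1, 0.0]
grip_width: 34.0
finger_force: 0.0
```

Request:
servo_tool(
  plan=[
    {"offset": [0,0,-3],"yaw": 0},
    {"offset": [0,0,-7],"yaw": 0},
    {"offset": [0,0,-12],"yaw": 0},
    {"offset": [0,0,-16],"yaw": 0},
    {"offset": [0,0,-18],"yaw": 0},
    {"offset": [0,0,-18],"yaw": 0},
    {"offset": [0,0,-18],"yaw": 0},
  ],
)

```text
clock: 27.35
eef_pos: [543.0, 150.1, 256.7]
orientation: [-0.0, 0.332, 0.943, -0.0]
contact_force: [0.0, -0.1, -0.8]
grip_width: 34.0
finger_force: 0.0
```

```bash
python3 - <<'E'
from blk import *
st();deck(cap('wrist','w12.png'));go(412.5,294.4,122,90)
c=cap('scene','s2.png');deck(c);P=cloud(c);im=c['img'].astype(int)
m=(im.min(-1)>110)&(im.max(-1)-im.min(-1)<40)&(P[...,2]>3)&(P[...,2]<60)&(P[...,0]>300)&(P[...,1]<40)
k,l,s,ce=cv2.connectedComponentsWithStats(m.astype(np.uint8))
for i in range(1,k):
    if s[i,4]>150:print(ce[i].round(),s[i,4],P[l==i].mean(0).round())
E
```

```text
t 27.35 tcp [543.  150.1 256.7] x-axis yaw 2.465 zdown [-0. -0. -1.] F [ 0.  -0.1 -0.8] w 33.981203326645165 ff 0.0 q6 -0.71
A body z med 73.7 fin top z 103.6 n 981 c [-0.6  0.5]
B body z med 73.4 fin top z 103.8 n 872 c [-1.5  0.4]
C body z med 73.5 fin top z 103.6 n 939 c [-0.9  0.9]
D body z med 57.3 empty
go offset [19.18  3.12 13.42] yaw 0.894 wrist force [ 0.7 -0.7 -0.6]
A body z med 72.4 fin top z 102.8 n 204 c [2.4 1. ]
B body z med 72.4 fin top z 103.0 n 154 c [1.6 1.1]
C body z med 73.5 fin top z 103.1 n 173 c [2.4 0.8]
D body z med 56.8 empty
[146. 171.] 1707 [ 440. -670.   26.]
[216. 176.] 389 [ 413. -480.   36.]
[416. 231.] 173 [460.  30.  56.]
[172. 250.] 1393 [ 644. -481.   25.]
```

All three pockets A, B and C are flush (body 73.4 against floor 57.4), and no white block is left on the counter. Now the keeper.

Request:
servo_tool(
  plan=[
    {"offset": [4.5,0.7,0],"yaw": 0.14},
    {"offset": [9,1.4,0],"yaw": 0.28},
    {"offset": [13.5,2.1,0],"yaw": 0.42},
    {"offset": [17.5,2.8,0],"yaw": 0.56},
    {"offset": [19.2,3.1,0],"yaw": 0.7},
    {"offset": [19.2,3.1,2],"yaw": 0.84},
    {"offset": [19.2,3.1,5],"yaw": 0.894},
    {"offset": [19.2,3.1,8],"yaw": 0.894},
    {"offset": [19.2,3.1,8],"yaw": 0.894},
    {"offset": [19.2,3.1,8],"yaw": 0.894},
  ],
  fingers=-1,
)

```text
clock: 28.45
eef_pos: [412.8, 294.4, 177.1]
orientation: [-0.0, 0.707, 0.707, -0.001]
contact_force: [0.3, -0.2, 0.6]
grip_width: 85.5
finger_force: 0.0
```

```bash
python3 - <<'E'
from h import *
st();c=cap('side');P=cloud(c);m=(P[...,2]>140)&(P[...,2]<154)&(abs(P[...,0]-412)<15)&(abs(P[...,1]-295)<20)
q=P[m];print(len(q),q.mean(0).round(1) if len(q) else '')
c=cap('scene');P=cloud(c);m=(P[...,2]>140)&(P[...,2]<154)&(abs(P[...,0]-412)<15)&(abs(P[...,1]-295)<20)
q=P[m];print(len(q),q.mean(0).round(1) if len(q) else '')
go(412.8,294.8,121,90)
E
```

```text
t 28.45 tcp [412.8 294.4 177.1] x-axis yaw 1.571 zdown [-0.001 -0.001 -1.   ] F [ 0.3 -0.2  0.6] w 85.49806107161028 ff 0.0 q6 0.53
21 [409.5 289.6 145.2]
57 [413.9 293.8 148. ]
go offset [-0.01 -0.08  5.75] yaw 0.000 wrist force [0.3 0.2 0.2]
```

Request:
servo_tool(
  plan=[
    {"offset": [0,0,3],"yaw": 0},
    {"offset": [0,0,5.5],"yaw": 0},
    {"offset": [0,0,5.6],"yaw": 0},
    {"offset": [0,0,5.6],"yaw": 0},
  ],
)

```text
clock: 28.95
eef_pos: [413.5, 294.8, 122.5]
orientation: [0.0, 0.707, 0.707, 0.0]
contact_force: [-0.1, 0.2, 0.0]
grip_width: 85.5
finger_force: 0.0
```

Request:
servo_tool(
  plan=[
    {"offset": [0,0,0],"yaw": 0},
    {"offset": [0,0,0],"yaw": 0},
    {"offset": [0,0,0],"yaw": 0},
    {"offset": [0,0,0],"yaw": 0},
    {"offset": [0,0,0],"yaw": 0},
    {"offset": [0,0,0],"yaw": 0},
    {"offset": [0,0,0],"yaw": 0},
    {"offset": [0,0,0],"yaw": 0},
  ],
  fingers=1,
  grip_force=50,
)

```text
clock: 29.75
eef_pos: [413.1, 294.7, 121.5]
orientation: [0.0, 0.707, 0.707, 0.0]
contact_force: [-0.6, 0.2, 6.0]
grip_width: 12.3
finger_force: 48.7
```

Request:
servo_tool(
  plan=[
    {"offset": [0.87,3.3,0],"yaw": 0},
    {"offset": [1.17,6.65,0],"yaw": 0},
    {"offset": [0.87,10.0,0],"yaw": 0},
    {"offset": [0,13.3,0],"yaw": 0},
    {"offset": [-1.4,16.4,0],"yaw": 0},
    {"offset": [-3.4,19.15,0],"yaw": 0},
    {"offset": [-5.8,21.5,0],"yaw": 0},
    {"offset": [-8.5,23.5,0],"yaw": 0},
    {"offset": [-11.0,24.7,0],"yaw": 0},
    {"offset": [-12.9,25.35,0],"yaw": 0},
    {"offset": [-12.9,25.35,0],"yaw": 0},
  ],
)

```text
clock: 30.85
eef_pos: [667.3, 162.9, 121.4]
orientation: [0.0, 0.708, 0.706, -0.0]
contact_force: [-0.7, -1.2, 3.9]
grip_width: 12.5
finger_force: 49.9
```

```bash
python3 - <<'E'
from h import *
st();go(672.4,132.6,121,90);go(672.8,126,121,90)
E
```

```text
t 30.85 tcp [667.3 162.9 121.4] x-axis yaw 1.568 zdown [ 0.    -0.001 -1.   ] F [-0.7 -1.2  3.9] w 12.516843137396979 ff 49.93054747581482 q6 0.17
go offset [-3.02  0.52  0.04] yaw -0.002 wrist force [-0.7 -1.2  3.9]
go offset [-3.68  0.56  0.04] yaw -0.002 wrist force [-0.7 -1.2  3.9]
```

Request:
servo_tool(
  plan=[
    {"offset": [-1.0,0.3,0],"yaw": 0},
    {"offset": [-2.0,0.5,0],"yaw": 0},
    {"offset": [-2.6,0.6,0],"yaw": 0},
    {"offset": [-3.1,0.6,0],"yaw": 0},
    {"offset": [-3.6,0.6,0],"yaw": 0},
    {"offset": [-3.7,0.6,0],"yaw": 0},
    {"offset": [-3.7,0.6,0],"yaw": 0},
  ],
)

```text
clock: 31.55
eef_pos: [672.8, 132.0, 121.5]
orientation: [-0.001, 0.707, 0.708, 0.002]
contact_force: [2.4, 20.1, 1.1]
grip_width: 12.6
finger_force: 49.6
```

```bash
python3 - <<'E'
from h import *
s=st();p=s['eef_pos'];print('bar deg',np.degrees(np.arctan2(p[1]-111.6,p[0]-479)))
E
```

```text
t 31.55 tcp [672.8 132.  121.5] x-axis yaw 1.572 zdown [ 0.002  0.005 -1.   ] F [ 2.4 20.1  1.1] w 12.617354073575731 ff 49.58203196525574 q6 0.12
bar deg 6.010538579167733
```

Request:
servo_tool(
  plan=[
    {"offset": [0.3,0,0],"yaw": 0},
    {"offset": [0.3,0,0],"yaw": 0},
    {"offset": [0.3,0,0],"yaw": 0},
  ],
  fingers=-1,
)

```text
clock: 31.85
eef_pos: [672.2, 131.1, 120.9]
orientation: [-0.0, 0.707, 0.707, -0.0]
contact_force: [-0.2, 0.2, -0.3]
grip_width: 55.4
finger_force: 0.0
```

Request:
servo_tool(
  plan=[
    {"offset": [0,0,-4],"yaw": 0},
    {"offset": [0,0,-8],"yaw": 0},
    {"offset": [-2,-4,-12],"yaw": 0},
    {"offset": [-4,-8,-14],"yaw": 0},
    {"offset": [-6,-12,-14],"yaw": 0},
    {"offset": [-8,-16,-14],"yaw": 0},
    {"offset": [-10,-20,-14],"yaw": 0},
    {"offset": [-10,-21.5,-14],"yaw": 0},
    {"offset": [-10,-21.5,-14],"yaw": 0},
    {"offset": [-10,-21.5,-14],"yaw": 0},
    {"offset": [-10,-21.5,-14],"yaw": 0},
  ],
)

```text
clock: 32.95
eef_pos: [458.4, 31.6, 261.2]
orientation: [0.0, 0.707, 0.707, 0.0]
contact_force: [-0.7, -0.3, -0.1]
grip_width: 85.1
finger_force: 0.0
```

```bash
python3 - <<'E'
from h import *
st();c=cap('wrist','w13.png');P=cloud(c)
for lo,hi in((80,88),(100,116)):
    m=(P[...,2]>lo)&(P[...,2]<hi)&(np.hypot(P[...,0]-457,P[...,1]-59)<32);q=P[m].astype(np.float32)
    k,l,s,ce=cv2.connectedComponentsWithStats(m.astype(np.uint8));print([(ce[i].round(),s[i,4]) for i in range(1,k) if s[i,4]>30])
    print(lo,len(q),q[:,2].mean(),cv2.minEnclosingCircle(q[:,:2]),cv2.minAreaRect(q[:,:2]))
m=(P[...,2]>143)&(P[...,2]<158)&(P[...,1]>0)&(P[...,0]>600);q=P[m];print('handle',len(q),cv2.minEnclosingCircle(q[:,:2].astype(np.float32)) if len(q) else '')
m=(P[...,2]>108)&(P[...,2]<121)&(P[...,0]>520);q=P[m].astype(np.float32);print('bar',len(q),cv2.minAreaRect(q[:,:2]) if len(q) else '')
E
```

```text
t 32.95 tcp [458.4  31.6 261.2] x-axis yaw 1.571 zdown [ 0. -0. -1.] F [-0.7 -0.3 -0.1] w 85.1177133689976 ff 0.0 q6 -0.03
[(array([317., 166.]), np.int32(828)), (array([321., 204.]), np.int32(465))]Traceback (most recent call last):
  File "<stdin>", line 6, in <module>
cv2.error: OpenCV(4.12.0) /io/opencv/modules/imgproc/src/shapedescr.cpp:201: error: (-215:Assertion failed) count >= 0 && (depth == CV_32F || depth == CV_32S) in function 'minEnclosingCircle'
```

View pics/w13.png

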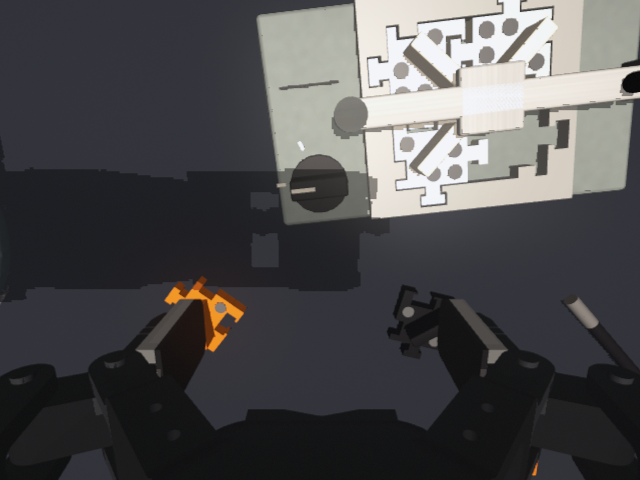

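The bar lies shut over the fins, and the three blocks are seated. The knob is at (319,184) with its white pointer line pointing along -X at (303,190).

```bash
python3 - <<'E'
from h import *
c=load('wrist');P=cloud(c)
def rep(n,m):
    q=P[m].astype(np.float32)[:,:2].copy()
    print(n,len(q),'z',P[m][:,2].mean().round(1),cv2.minEnclosingCircle(q),cv2.minAreaRect(q))
near=np.hypot(P[...,0]-457,P[...,1]-59)<34
rep('skirt',near&(P[...,2]>79)&(P[...,2]<89));rep('grip',near&(P[...,2]>104)&(P[...,2]<116))
rep('handle',(P[...,2]>143)&(P[...,2]<158)&(P[...,0]>600)&(P[...,1]>60))
rep('bar',(P[...,2]>110)&(P[...,2]<121)&(P[...,0]>620)&(P[...,1]>60))
ln=onplane(c,[(292,191),(314,189)],111);print('pointer',ln.round(1))
g=c['img'][150:220,280:360];cv2.imwrite('pics/knob.png',cv2.convertScaleAbs(cv2.resize(g,(800,600)),alpha=2.5)[:,:,::-1])
E
```

```text
skirt 1302 z 83.4 ((456.205322265625, 58.771018981933594), 23.86511993408203) ((457.2314453125, 58.95362854003906), (45.18137741088867, 47.34148025512695), 14.660118103027344)
grip 1250 z 111.1 ((456.2488708496094, 58.734375), 22.511672973632812) ((456.10882568359375, 58.60076141357422), (43.906890869140625, 16.1369686126709), 6.200909614562988)
handle 0 z nan ((0.0, 0.0), 0.0) ((0.0, 0.0), (0.0, 0.0), 0.0)
bar 2594 z 116.3 ((649.8764038085938, 126.38978576660156), 31.553327560424805) ((649.4848022460938, 129.9859619140625), (61.36783218383789, 22.03411865234375), 6.241032123565674)
pointer [[435.7  56.3 111. ]
 [452.4  57.8 111. ]]<stdin>:5: RuntimeWarning: Mean of empty slice.
  ret = ret.dtype.type(ret / rcount)
```

View pics/knob.png

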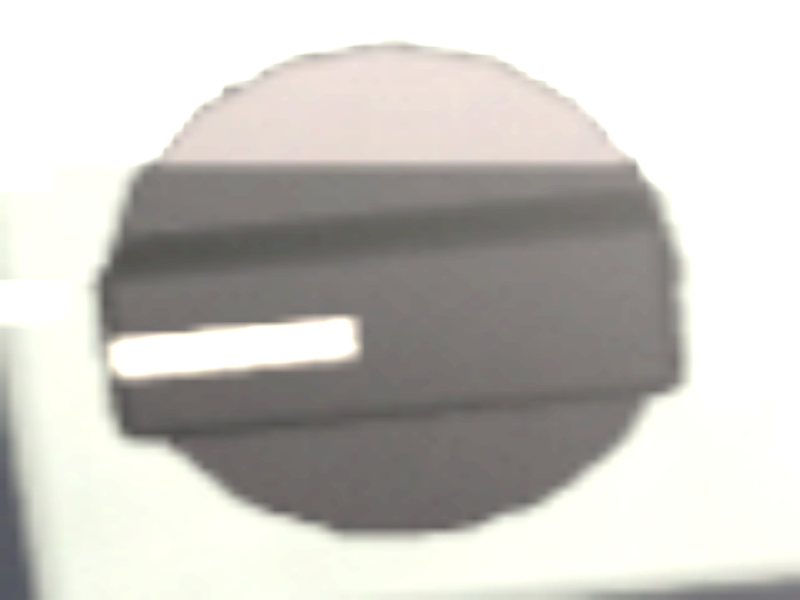

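Request:
servo_tool(
  plan=[
    {"offset": [2.7,-0.2,0],"yaw": -0.14},
    {"offset": [2.7,-0.2,0],"yaw": -0.28},
    {"offset": [2.7,-0.2,0],"yaw": -0.42},
    {"offset": [2.7,-0.2,2],"yaw": -0.56},
    {"offset": [2.7,-0.2,4],"yaw": -0.7},
    {"offset": [2.7,-0.2,6],"yaw": -0.84},
    {"offset": [2.7,-0.2,8],"yaw": -0.98},
    {"offset": [2.7,-0.2,10],"yaw": -1.12},
    {"offset": [2.7,-0.2,12],"yaw": -1.26},
    {"offset": [2.7,-0.2,13],"yaw": -1.4},
    {"offset": [2.7,-0.2,13],"yaw": -1.54},
    {"offset": [2.7,-0.2,13],"yaw": -1.68},
  ],
  fingers=0.2,
)

```text
clock: 34.2
eef_pos: [455.9, 58.8, 130.5]
orientation: [-0.001, -0.058, 0.998, -0.0]
contact_force: [-0.2, -0.1, 0.9]
grip_width: 34.0
finger_force: 0.0
```

Request:
servo_tool(
  plan=[
    {"offset": [0,0,0],"yaw": 0},
    {"offset": [0,0,0],"yaw": 0},
  ],
)

```text
clock: 34.4
eef_pos: [455.8, 58.7, 131.0]
orientation: [-0.0, -0.053, 0.999, -0.0]
contact_force: [0.1, -0.4, -0.0]
grip_width: 34.2
finger_force: 0.0
```

```bash
python3 - <<'E'
from h import *
s=st();go(456.2,58.7,86,186.2)
E
```

```text
t 34.40 tcp [455.8  58.7 131. ] x-axis yaw -3.036 zdown [-0. -0. -1.] F [ 0.1 -0.4 -0. ] w 34.24153826912596 ff 0.0 q6 -1.65
go offset [-0.04 -0.    4.5 ] yaw -0.003 wrist force [ 0.1 -0.4 -0. ]
```

Request:
servo_tool(
  plan=[
    {"offset": [0,0,2],"yaw": 0},
    {"offset": [0,0,4],"yaw": 0},
    {"offset": [0,0,4.4],"yaw": 0},
    {"offset": [0,0,4.4],"yaw": 0},
  ],
)

```text
clock: 34.8
eef_pos: [455.4, 58.6, 87.0]
orientation: [-0.001, -0.054, 0.999, 0.0]
contact_force: [0.5, -0.5, 0.1]
grip_width: 34.2
finger_force: 0.0
```

Request:
servo_tool(
  plan=[
    {"offset": [0,0,0],"yaw": 0},
    {"offset": [0,0,0],"yaw": 0},
    {"offset": [0,0,0],"yaw": 0},
    {"offset": [0,0,0],"yaw": 0},
    {"offset": [0,0,0],"yaw": 0},
    {"offset": [0,0,0],"yaw": 0},
  ],
  fingers=1,
  grip_force=80,
)

```text
clock: 35.4
eef_pos: [455.9, 58.8, 87.7]
orientation: [0.001, -0.054, 0.999, 0.0]
contact_force: [0.5, 6.3, 4.4]
grip_width: 14.4
finger_force: 80.1
```

Request:
servo_tool(
  plan=[
    {"offset": [0,0,0.3],"yaw": 0},
    {"offset": [0,0,0.6],"yaw": 0},
    {"offset": [0,0,0.8],"yaw": 0},
    {"offset": [0,0,0.8],"yaw": 0},
    {"offset": [0,0,0.8],"yaw": 0},
  ],
)

```text
clock: 35.9
eef_pos: [456.2, 58.8, 81.1]
orientation: [0.001, -0.055, 0.999, 0.0]
contact_force: [-7.2, 5.8, 29.7]
grip_width: 14.4
finger_force: 83.9
```

Request:
servo_tool(
  plan=[
    {"offset": [0,0,-0.05],"yaw": 0.13},
    {"offset": [0,0,-0.05],"yaw": 0.26},
    {"offset": [0,0,-0.05],"yaw": 0.39},
    {"offset": [0,0,-0.05],"yaw": 0.52},
    {"offset": [0,0,-0.05],"yaw": 0.65},
    {"offset": [0,0,-0.05],"yaw": 0.78},
    {"offset": [0,0,-0.05],"yaw": 0.91},
    {"offset": [0,0,-0.05],"yaw": 1.04},
    {"offset": [0,0,-0.05],"yaw": 1.14},
    {"offset": [0,0,-0.05],"yaw": 1.2},
    {"offset": [0,0,-0.05],"yaw": 1.22},
    {"offset": [0,0,-0.05],"yaw": 1.22},
  ],
)

```text
clock: 37.1
eef_pos: [456.2, 59.2, 81.2]
orientation: [0.001, 0.527, 0.85, 0.001]
contact_force: [-4.2, 10.2, 21.3]
grip_width: 14.0
finger_force: 82.5
```

```bash
python3 - <<'E'
from h import *
s=st();print(s['wrist_torque'])
E
```

```text
t 37.10 tcp [456.2  59.2  81.2] x-axis yaw 2.030 zdown [ 0.002  0.001 -1.   ] F [-4.2 10.2 21.3] w 13.97273536773765 ff 82.48220443725586 q6 -0.43
[1.85971664 0.88816728 0.34502989]
```

Request:
servo_tool(
  plan=[
    {"offset": [0,0,0],"yaw": 0},
    {"offset": [0,0,0],"yaw": 0},
    {"offset": [0,0,0],"yaw": 0},
    {"offset": [0,0,0],"yaw": 0},
  ],
  fingers=0.2,
)

```text
clock: 37.5
eef_pos: [455.9, 58.4, 80.0]
orientation: [0.0, 0.527, 0.85, 0.0]
contact_force: [1.9, -0.0, 3.9]
grip_width: 34.0
finger_force: 2.2
```

Request:
servo_tool(
  plan=[
    {"offset": [0,0,-3],"yaw": 0},
    {"offset": [0,0,-7],"yaw": 0},
    {"offset": [0,0,-11],"yaw": 0},
    {"offset": [0,0,-15],"yaw": 0},
    {"offset": [-2,0,-19],"yaw": 0},
    {"offset": [-4,0,-20],"yaw": 0},
    {"offset": [-4,0,-20],"yaw": 0},
    {"offset": [-4,0,-20],"yaw": 0},
  ],
)

```text
clock: 38.3
eef_pos: [472.5, 22.7, 278.7]
orientation: [-0.001, 0.528, 0.849, -0.0]
contact_force: [0.1, -0.7, -0.1]
grip_width: 34.3
finger_force: 0.0
```

```bash
python3 - <<'E'
from h import *
st();c=cap('wrist','w14.png');P=cloud(c);deck(c)
def rep(n,m):
    if m.sum()<20: print(n,m.sum());return
    q=P[m].astype(np.float32)[:,:2].copy()
    print(n,len(q),'z',P[m][:,2].mean().round(1),cv2.minAreaRect(q))
near=np.hypot(P[...,0]-456,P[...,1]-58.7)<34
rep('skirt',near&(P[...,2]>70)&(P[...,2]<89));rep('grip',near&(P[...,2]>97)&(P[...,2]<116))
rep('bar',(P[...,2]>110)&(P[...,2]<121)&(P[...,0]>520)&(P[...,1]>60))
E
```

```text
t 38.30 tcp [472.5  22.7 278.7] x-axis yaw 2.030 zdown [-0.002  0.    -1.   ] F [ 0.1 -0.7 -0.1] w 34.29384194198805 ff 0.0 q6 -0.51
A body z med 73.8 fin top z 103.8 n 758 c [2.1 3. ]
B body z med 73.7 fin top z 103.9 n 1085 c [-1.6  0.2]
C body z med 73.5 fin top z 103.9 n 906 c [-7.8  7.5]
D body z med 57.4 empty
skirt 1347 z 83.4 ((455.5263977050781, 59.668128967285156), (46.720001220703125, 44.83045196533203), 26.366493225097656)
grip 1129 z 111.2 ((455.92767333984375, 58.74491882324219), (15.884098052978516, 43.839332580566406), 26.724950790405273)
bar 7799 z 116.2 ((611.88818359375, 126.15734100341797), (187.03260803222656, 46.18552017211914), 6.347377300262451)
```

View pics/w14.png

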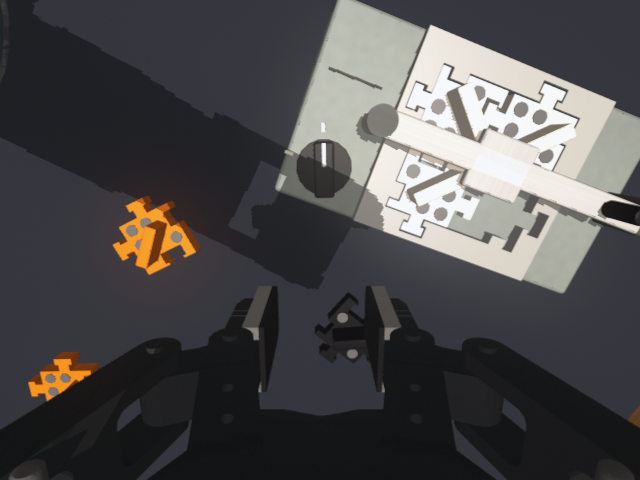

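The knob is up (top at 111.2, as at the start) and turned 1.21 rad. The bar is shut at the deck angle, the blocks are flush, and the gripper is clear.

```bash
python3 -c "
from workcell import r
print(r.job_done())"
```

```text
the job is handed in; nothing more can be done
None
```

The job is handed in, but the hand-in gave no verdict. By camera, all three white blocks on the counter sat flush in their pockets, the keeper bar was snapped shut, and the knob was turned about 1.21 rad to its stop and back up. The arm never went near the tube rack, marker or jar.

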